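# Square a chocolate bar in a corner stop and lay it on the sloped inspection stand

### The job

Push the dark chocolate bar along the white board, without gripping or lifting it, until it sits fully home and square in the corner of the blue fences. Only then grip it across its width through the gap in the long fence, lift it straight up well clear, and lay it gently, flat on the sloped yellow inspection stand between the black side guides, its lower end resting against the black lip, and let go. Do not drop it, and leave the milk chocolate bar, cup, spatula and scraper where they are.

Things in the scene. Friction and masses are not known exactly. Their poses are not given: they have to be found in the camera images.
- bar_center (a point): Centre (half-way up) of the loose dark-brown chocolate bar, 130 x 54 x 14 mm, about 0.12 kg, that starts lying askew on the white board. x along its 130 mm length, y across its 54 mm width, z up out of its top. It is the same either way round.
- board: Fixed white plastic squaring board, 240 (x) x 250 (y) x 12 mm; origin at the centre of its underside on the table, z up. Two blue fences, 20 mm high above the board's top and 12 mm thick, form a corner that opens to the board's -x and -y.
- long_fence (a point): Middle of the long-side fence's stop face, at the foot: board x = +75, y = +40, z = 12 mm. The face looks to -x (axes as the board's). The fence is two blocks along y: from 155 to 30 mm on the -y side of this point and from 30 to 65 mm on its +y side, with a 60 mm open gap between them for a finger.
- end_fence (a point): Middle of the end fence's stop face, at the foot: board x = +48, y = +105, z = 12 mm. The face looks to -y (axes as the board's) and is 54 mm wide.
- corner_home (a point): Where the bar's centre lies when the bar is home in the corner: board x = +48, y = +40, z = 19 mm (7 mm above the board's top). Axes as the board's; the bar's length then lies along y, one long side touching the long-side fence (+x) and one end touching the end fence (+y).
- bed: Sloped yellow plate, 170 (x) x 120 (y) x 8 mm, of the fixed inspection stand; origin at the centre of its top face, 72 mm above the table. x points up the slope (30 degrees above level, rising away from the robot), y is level, z square to the plate, out of its top. The bar may or may not slide down it by itself. Below are a dark steel foot and two uprights.
- bed_seat (a point): Where the bar's centre lies when seated: bed x = -6, y = 0, z = +7 mm. Axes as the bed's; the bar's length lies along x, its lower end against the lip (14 mm high, face 65 mm down-slope of here). Guides 11 mm high, 8 mm thick leave a channel 60 mm wide, 35 to 65 mm down-slope and 40 to 75 mm up-slope of here; between them the sides are open for the fingers.
- milk_bar: Bystander: loose light-brown milk chocolate bar of the same size, lying on the table; origin at the centre of its underside.
- spatula: Bystander: loose spatula 200 mm long, lying on the table beyond.
- cup: Bystander: small steel tasting cup, 30 mm across, 38 mm high, standing on the white board behind the long-side fence, off the bar's way; origin at the centre of its underside.
- scraper: Bystander: flat scraper about 120 x 120 mm with red grip; origin near the centre of its underside.
Mind the look-alikes: they are no part of the job. Leave any purple look-alike of the part that bears bar_center alone.

How it is judged:
On the way, in this order (a step that is already met when the one before it is completed fails the run):
1. the bar lies flat, home and square in the corner: within 3 mm of both fences and 0.04 rad (x of bar_center in the frame of corner_home between -0.003 and 0.003 m and y of bar_center in the frame of corner_home between -0.003 and 0.003 m and z of bar_center in the frame of corner_home between -0.003 and 0.003 m and angle between the x axis of bar_center and the y axis of corner_home, either way round below 0.04 rad), for 0.2 s.
2. the bar is lifted more than 40 mm out of the corner, straight up to within 30 mm (z of bar_center in the frame of corner_home above 0.04 m and horizontal distance between bar_center and corner_home below 0.03 m), for 0.02 s.
At the end, for the whole second after the job is handed in: The bar lies flat on the sloped plate inside the channel (within 4.5 mm of its middle, 0.1 rad of its line, 3 mm of the plate), its lower end within 5 mm of the lip, released and at rest (x of bar_center in the frame of bed_seat between -0.004 and 0.005 m and y of bar_center in the frame of bed_seat between -0.0045 and 0.0045 m and z of bar_center in the frame of bed_seat between -0.003 and 0.003 m and angle between the x axis of bar_center and the x axis of bed_seat, either way round below 0.1 rad and angle between the z axis of bar_center and the z axis of bed_seat, either way round below 0.06 rad and linear speed of bar below 0.02 m/s and contact force between the fingers and bar below 0.05 N); the robot touches nothing.
It fails at once if the bar gripped before it is home: over 15 N from the fingers, astride it, while it lies on the board more than 10 mm short of home (horizontal distance between bar_center and corner_home above 0.01 m and z of bar_center in the frame of corner_home between -0.006 and 0.006 m and x of the grasp point in the frame of bar_center between -0.065 and 0.065 m and y of the grasp point in the frame of bar_center between -0.015 and 0.015 m and z of the grasp point in the frame of bar_center between -0.03 and 0.023 m and contact force between the fingers and bar above 15 N).
It fails at once if the bar lifted off the open board (8 to 30 mm up) elsewhere than in the corner, 40 mm or more from home (x of bar_center in the frame of corner_home between -0.17 and 0.03 m and y of bar_center in the frame of corner_home between -0.17 and 0.03 m and horizontal distance between bar_center and corner_home above 0.04 m and z of bar_center in the frame of corner_home between 0.008 and 0.03 m).
It fails at once if the bar dropped or thrown: faster than 0.3 m/s with no finger on it (contact force between the fingers and bar below 0.02 N and linear speed of bar above 0.3 m/s).
It fails at once if the milk bar, spatula, scraper or cup moved by more than 25 mm (distance of any of milk_bar, spatula, scraper, cup from where it was at the start of the episode above 0.025 m).
It also fails if it takes over 72 s, if anything falls off the work surface, if the arm or the gripper's body presses on something with over 40 N, if the wrist force passes 120 N, or if a joint passes its speed limit or range.

### The arm

A 7-joint arm with a two-finger parallel gripper is mounted at the origin on the work surface. World frame = base frame: x ahead of the robot, y to its left, z up, the work surface at z = 0. Lengths are in m, angles in rad, forces in N, time in s.
With the tool pointing down it reaches from about 0.4 to 0.85 m from the base axis. Payload 10.4 kg.
Tool frame: the origin (TCP) lies at the very end of the fingers, on their centre line; the grasp point (between the pads) lies 19 mm behind it; x points along the fingers, z is the direction in which the jaws open and shut, and the axes are right-handed (so a half turn about x gives the same grasp; the last joint's range is limited). The gripper opens to 85 mm and grips with 20 to 120 N. Pads are 22 mm wide; open, the fingers measure 114 mm over their backs; the gripper's body (76 mm by 85 mm) begins 54 mm behind the grasp point. The pads swing forward as they close: fully open they stand 13 mm farther back than shut.
Start: joints at [1.115, 0.332, -0.065, 1.46, 0.022, 1.35, -0.088], TCP at [0.262, -0.567, 0.2] pointing down, gripper open.
Joint ranges: [-2.6, 2.6], [-0.5, 2.12], [-1.47, 1.34], [0.16, 2.42], [-1.27, 4.41], [0.06, 2.06], [-2.6, 2.6]. Speed limits (rad/s): [2.22, 2.22, 2.79, 2.79, 3.14, 3.14, 3.14].

### API

Orientations are given as a unit quaternion [x, y, z, w].
In Python, from workcell import get_obs, camera, camera_info, hand_in gives the robot as it stands.
- The arm moves only by the tool move_arm, never from a script. Its argument "motion" is text: rows parted by semicolons, each of 4 numbers parted by spaces: the shift along the world's x, y, z in m, then the turn about the world's z in rad. In form: tx ty tz spin; .... A call has 1 to 10 rows; each row is the pose to reach, as a shift and turn from the pose commanded when the call began; what a row does not reach only later rows make up. A row lasts 1/8 s, in which the tool goes at most 62.5 mm and 10.7 degrees, less where a joint would pass 70% of its speed; a pose out of reach is approached as far as the arm can. A call with a gripper value outside its range is refused whole. "grip" is the opening, from 0 (shut) to 1 (fully open), set as the call begins (left out, the last holds). The fingers move at their own pace and stop on an object; "force" is the grip in N (left out, the last holds). Time passes only in rows, so rows that repeat a pose let the fingers close. It gives the time, the measured TCP pose, the force and the opening at its end, in the units of the state.
- get_obs(): the state, without advancing time (a new reading comes with each control period).
- camera(name): name is "scene" or "top" or "wrist"; returns (picture, depth): 384x512x3 uint8, red, green, blue; 384x512 float32, m along the optical axis (not along the pixel's ray), 0 where there is no reading.
- camera_info(name): a dict with "camera_matrix" (3x3 intrinsics, pixels), "eye" and "attitude" of the camera in the world. Camera axes: x right, y up, looking along -z (the intrinsics and any distortion apply to the point x, -y, -z); pixel columns grow to the right and rows downward; lengths in m; the calibration is good to about 2 mm. A picture is of the moment at which its call begins: read the wrist's pose just before it. camera_info takes no time and is no camera call; for the wrist camera it gives the pose at the moment of the call.
- hand_in(): hands the job in, once; it reports no verdict.
The state is a dict: "clock": time; "joint_pos": joint angles; "joint_velocities": joint speeds; "tau": joint torques, N m; "position": TCP position; "ee_rot": TCP orientation; "ft_force": force on the tool from outside, world axes, zero at the start; "torque": the same for the moment, N m; "grip_width": opening from 0.0 (shut) to 1.0 (fully open).
Only numpy, scipy, OpenCV 4.12 (cv2) and the standard library are available. Lean on these libraries where they do the work, as an engineer would, in place of code of your own. Each camera call takes 0.05 s, during which the arm holds its last target.

## Working session

There is one attempt and no reset: what is moved stays moved. The work goes in short steps, Python scripts to look and compute and a tool call to move; the robot and the scene stay as the last step left them, time stands still between calls to the robot, and variables do not carry over. Pictures are saved under pics/ and viewed, and the job is handed in when it is done.

Besides the shell and the picture viewer there is one more tool, called after "Emit:" as name(argument=value, ...), one argument or row to a line, values as JSON. move_arm: Moves the arm, as the interface text tells. Its arguments: {"type":"object","properties":{"motion":{"type":"string"},"grip":{"type":"number"},"force":{"type":"number"}},"required":["motion"]}

```bash
ls; mkdir -p pics
cat > h.py <<'E'
import numpy as np, cv2
from workcell import get_obs, camera, camera_info, hand_in
E
python3 - <<'E'
from h import *
print(get_obs())
for n in ["scene","top","wrist"]:
    i=camera_info(n); print(n,i)
    p,d=camera(n); cv2.imwrite(f"pics/{n}0.png",p[:,:,::-1]); np.savez(f"{n}0.npz",p=p,d=d,**{k:np.array(v) for k,v in i.items()})
E
```

```text
pics
{'clock': 0.0, 'joint_pos': array([ 1.11540086,  0.33287995, -0.0647038 ,  1.4609339 ,  0.02159265,
        1.34989684, -0.08852799]), 'joint_velocities': array([ 0.00049587,  0.00015998, -0.00010751,  0.00022472,  0.00094047,
        0.00040023, -0.0001277 ]), 'tau': array([ 1.83455479e-03, -6.25454664e+01,  5.02007268e-02, -3.91610241e+01,
        1.63600466e-02,  1.01016051e-02, -2.10754627e-05]), 'position': array([ 0.26195457, -0.56699581,  0.19921447]), 'ee_rot': array([ 0.38123746,  0.59612821, -0.38072991,  0.59525952]), 'ft_force': array([-0.47078633,  0.29427427, -0.11032515]), 'torque': array([-0.04568528, -0.04238045,  0.00520735]), 'grip_width': 0.9961416381826607}
scene {'camera_matrix': array([[348.43935743,   0.        , 251.7753228 ],
       [  0.        , 348.43935743, 195.86109811],
       [  0.        ,   0.        ,   1.        ]]), 'eye': array([0.88834462, 0.71058169, 0.66458142]), 'attitude': array([0.11460393, 0.43422879, 0.86797797, 0.21195647])}
top {'camera_matrix': array([[448.22236442,   0.        , 250.99583487],
       [  0.        , 448.22236442, 191.34762558],
       [  0.        ,   0.        ,   1.        ]]), 'eye': array([0.33892804, 0.01688181, 1.53896758]), 'attitude': array([-0.0427701 ,  0.04922877,  0.71105303, -0.70010773])}
wrist {'camera_matrix': array([[276.22741829,   0.        , 255.80343228],
       [  0.        , 276.22741829, 193.01262268],
       [  0.        ,   0.        ,   1.        ]]), 'eye': array([ 0.32733546, -0.53760917,  0.37245854]), 'attitude': array([-0.11995329,  0.07799252, -0.53316523,  0.83382445])}
```

View pics/top0.png

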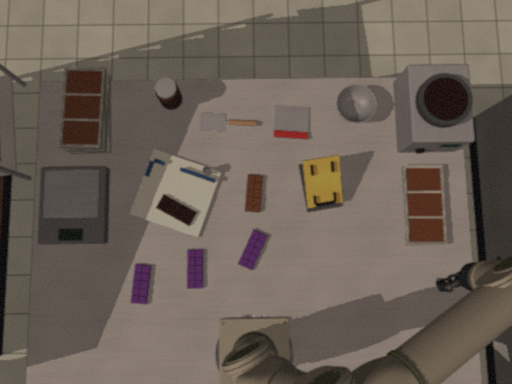

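View pics/scene0.png

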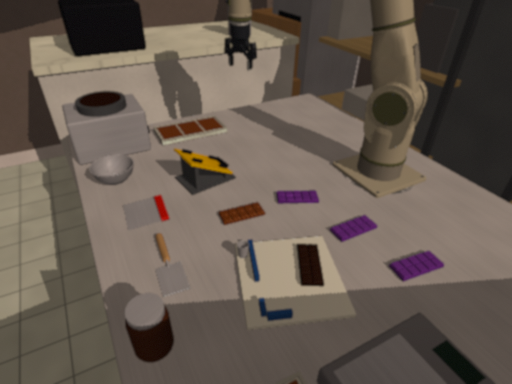

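View pics/wrist0.png

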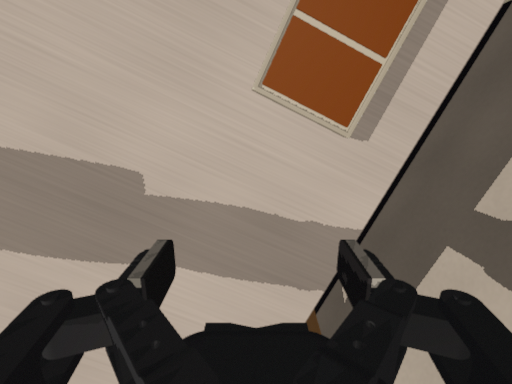

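The top view puts the white board near (185,193) with the dark bar on it at (177,210). The purple look-alikes are at (141,284), (195,268) and (253,249), the milk bar is at (254,193) and the yellow stand at (322,183). The dark brown bar on the white board is the only one that fits. I'll get rough positions and then look with the wrist camera.

```bash
cat >> h.py <<'E'
from scipy.spatial.transform import Rotation as R
def rays(info,uv):
    uv=np.atleast_2d(np.asarray(uv,float)); K=np.array(info["camera_matrix"])
    d=np.c_[(uv[:,0]-K[0,2])/K[0,0],-(uv[:,1]-K[1,2])/K[1,1],-np.ones(len(uv))]
    return np.array(info["eye"]),R.from_quat(info["attitude"]).apply(d)
def onz(info,uv,z):
    e,d=rays(info,uv); t=(z-e[2])/d[:,2]; return e+t[:,None]*d
def proj(info,P):
    P=np.atleast_2d(P); c=R.from_quat(info["attitude"]).inv().apply(P-np.array(info["eye"])); K=np.array(info["camera_matrix"])
    return np.c_[K[0,0]*c[:,0]/-c[:,2]+K[0,2],K[1,1]*-c[:,1]/-c[:,2]+K[1,2]]
def snap(n,tag):
    i=camera_info(n); p,d=camera(n); cv2.imwrite(f"pics/{n}{tag}.png",p[:,:,::-1]); np.savez(f"{n}{tag}.npz",p=p,d=d,**{k:np.array(v) for k,v in i.items()}); return i,p,d
def load(f):
    z=np.load(f+".npz"); return {k:z[k] for k in("camera_matrix","eye","attitude")},z["p"],z["d"]
E
python3 - <<'E'
from h import *
i,p,d=load("top0")
c=p[130:260,110:370]; cv2.imwrite("pics/topc.png",cv2.resize(c[:,:,::-1],None,fx=3,fy=3,interpolation=cv2.INTER_CUBIC))
print("bar",onz(i,[177,210],.026)[0],"board",onz(i,[185,193],.012)[0],"bed",onz(i,[322,183],.072)[0])
print("bar crop: tcp pix",proj(i,get_obs()["position"]))
for u,v in[(177,210),(190,210),(322,183),(254,193),(60,120)]:
    e,r=rays(i,[u,v]); print(u,v,e+r[0]*d[v,u])
E
```

```text
bar [0.47707166 0.25265062 0.026     ] board [0.53643385 0.22774445 0.012     ] bed [ 0.55527368 -0.23378063  0.072     ]
bar crop: tcp pix [[445.37803679 273.12780036]]
177 210 [0.47732694 0.25308631 0.02320411]
190 210 [0.47692101 0.2094728  0.02025435]
322 183 [ 0.55570558 -0.23428103  0.06907148]
254 193 [ 0.53290282 -0.00893345  0.01183032]
60 120 [0.77451077 0.62877124 0.09748243]
```

View pics/topc.png

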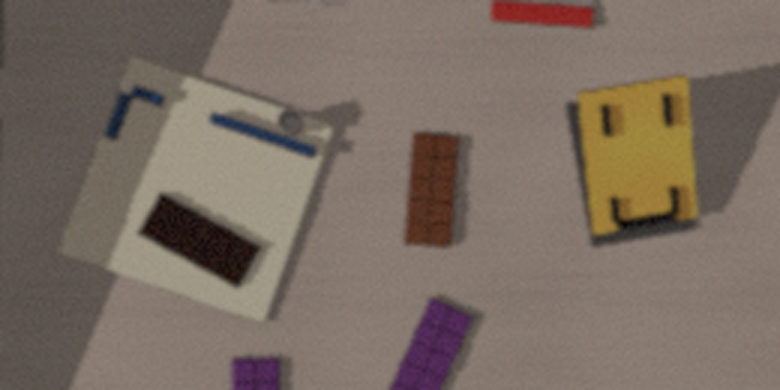

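Run:
```python
from h import *
i,p,d=load("top0")
f=lambda u,v:[110+u/3,130+v/3]
A=onz(i,[f(213,116),f(315,150),f(130,60),f(60,250),f(270,320),f(335,128)],[.032,.032,.012,.012,.012,.012])
print(A.round(3)); 
L=A[0]-A[1]; print("fence +y dir",np.degrees(np.arctan2(L[1],L[0])))
print("board centre",A[2:].mean(0), "edges",[np.linalg.norm(A[2+k]-A[2+(k+1)%4]).round(3) for k in range(4)],[np.degrees(np.arctan2(*(A[2+k]-A[2+(k+1)%4])[1::-1])).round(1) for k in range(4)])
o=get_obs(); M=R.from_quat(o["ee_rot"]).as_matrix(); print(M.round(3))
w=camera_info("wrist"); print((R.from_quat(w["attitude"]).as_matrix()).round(3), M.T@(w["eye"]-o["position"]))
B=onz(i,[f(582,96),f(688,76),f(697,218),f(594,236)],.072);print(B)
```

```text
[[0.618 0.239 0.032]
 [0.577 0.123 0.032]
 [0.689 0.338 0.012]
 [0.469 0.415 0.012]
 [0.387 0.177 0.012]
 [0.605 0.102 0.012]]
fence +y dir 70.55715290053074
board centre [0.53745996 0.25767535 0.012     ] edges [np.float64(0.232), np.float64(0.252), np.float64(0.231), np.float64(0.251)] [np.float64(-19.3), np.float64(70.8), np.float64(161.1), np.float64(-109.4)]
[[-0.     0.908  0.419]
 [ 0.001  0.419 -0.908]
 [-1.    -0.    -0.001]]
[[ 0.419  0.87   0.258]
 [-0.908  0.403  0.117]
 [-0.002 -0.283  0.959]] [-0.17318995  0.07165648  0.0004877 ]
[[ 0.62689178 -0.17631065  0.072     ]
 [ 0.64783934 -0.29519561  0.072     ]
 [ 0.48878181 -0.29847048  0.072     ]
 [ 0.47068018 -0.1845702   0.072     ]]
```

Emit:
move_arm(
  motion="0.018 0.058 0.02 0.06; 0.036 0.116 0.04 0.12; 0.054 0.174 0.04 0.18; 0.072 0.232 0.04 0.24; 0.09 0.29 0.04 0.3; 0.108 0.348 0.04 0.36; 0.126 0.406 0.04 0.42; 0.144 0.464 0.04 0.48; 0.162 0.522 0.04 0.54; 0.18 0.58 0.04 0.6",
)

```text
clock: 1.4
position: [0.4423, 0.0145, 0.2401]
ee_rot: [0.187, 0.682, -0.188, 0.682]
ft_force: [1.2, 0.5, 0.1]
grip_width: 0.998
```

Emit:
move_arm(
  motion="0.018 0.058 0 0.06; 0.036 0.116 0 0.12; 0.054 0.174 -0.02 0.18; 0.06 0.205 -0.02 0.197; 0.06 0.205 -0.02 0.197; 0.06 0.205 -0.02 0.197",
)

```text
clock: 2.15
position: [0.5022, 0.2168, 0.2198]
ee_rot: [0.12, 0.697, -0.12, 0.697]
ft_force: [-1.1, -0.3, -0.3]
grip_width: 1.002
```

Run:
```python
from h import *
snap("wrist",1); o=get_obs(); print(o["clock"],o["position"],o["joint_pos"].round(2),o["ft_force"])
```

```text
2.2 [0.50237242 0.21633246 0.22003464] [ 0.27  0.26 -0.89  1.6   0.2   1.38 -0.98] [-0.01147863 -1.27492271 -0.19341835]
```

View pics/wrist1.png

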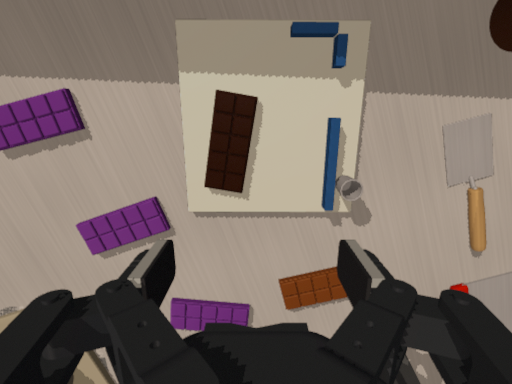

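The wrist view shows the dark bar at (231,141). The end fence is at (315,29), the long-fence blocks are at (340,50) and (332,163) with the gap between them, and the cup is at (349,188). Next I'll measure these.

```bash
cat >> h.py <<'E'
def quad(mask):
    cs,_=cv2.findContours(mask.astype(np.uint8),cv2.RETR_EXTERNAL,cv2.CHAIN_APPROX_NONE); c=max(cs,key=cv2.contourArea); return c[:,0,:].astype(float)
def rect(info,c,z):
    P=onz(info,c,z)[:,:2].astype(np.float32); (cx,cy),(w,h),a=cv2.minAreaRect(P*1000)
    if w<h: w,h,a=h,w,a+90
    a=(a+90)%180-90
    return np.array([cx,cy])/1000,w,h,a
E
python3 - <<'E'
from h import *
i,p,d=load("wrist1")
hsv=cv2.cvtColor(p,cv2.COLOR_RGB2HSV)
roi=np.zeros(p.shape[:2],bool); roi[80:205,185:270]=1
m=(p.max(2)<75)&roi
c=quad(m); print("bar",rect(i,c,.026))
b=cv2.inRange(hsv,(100,120,30),(125,255,255)); n,l,s,ce=cv2.connectedComponentsWithStats(b)
for k in range(1,n):
    if s[k,4]>60:
        print(s[k],ce[k].round(0)); 
        if s[k,0]>280: print(rect(i,quad(l==k),.032))
# board corners
Q=onz(i,[(177,20),(370,20),(187,212),(356,214)],.012); print(Q.round(4))
e,r=rays(i,[231,141]);print("bar z",(e+r[0]*d[141,231]))
e,r=rays(i,[280,150]);print("board z",(e+r[0]*d[150,280]))
cup=onz(i,[349,186],.038);print("cup",cup)
E
```

```text
bar (array([0.47975558, 0.2575191 ]), 126.5997543334961, 51.87976837158203, 60.69325256347656)
[291  22  47  15 637] [314.  29.]
(array([0.62041541, 0.34790698]), 53.53097915649414, 14.39675235748291, -19.596412658691406)
[333  34  15  34 391] [340.  51.]
(array([0.64252502, 0.3158631 ]), 35.307106018066406, 14.4044828414917, 70.42198181152344)
[323 118  17  92 977] [331. 162.]
(array([0.59591156, 0.18637634]), 121.75442504882812, 14.219080924987793, 70.1895980834961)
[[0.4716 0.4166 0.012 ]
 [0.6922 0.3381 0.012 ]
 [0.3834 0.1847 0.012 ]
 [0.6163 0.0986 0.012 ]]
bar z [0.48275009 0.26006354 0.02489731]
board z [0.54035991 0.22499224 0.01044218]
cup [[0.61088986 0.15316708 0.038     ]]
```

Run:
```python
from h import *
i,p,d=load("wrist1")
o=get_obs(); M=R.from_quat(o["ee_rot"]).as_matrix()
for u,v in[(172,242),(165,244),(150,246),(168,252),(135,265),(345,244),(340,242),(350,246),(365,246),(345,255),(152,290),(372,280)]:
    e,r=rays(i,[u,v]); P=e+r[0]*d[v,u]; print(u,v,d[v,u].round(3),(M.T@(P-o["position"])*1000).round(1))
```

```text
172 242 0.142 [-43.9   7.5 -43.4]
165 244 0.133 [-52.2  10.6 -44.1]
150 246 0.434 [ 219.9 -130.9 -166.9]
168 252 0.134 [-52.5   6.4 -42.9]
135 265 0.123 [-64.3   6.4 -53.9]
345 244 0.133 [-52.1  10.6  42.7]
340 242 0.14 [-45.7   8.5  42.3]
350 246 0.13 [-54.9  11.   44.2]
365 246 0.436 [ 221.8 -131.4  171.8]
345 255 0.133 [-53.9   5.7  42.6]
152 290 0.114 [-75.3   1.4 -43. ]
372 280 0.105 [-81.2  10.2  44.1]
```

Run:
```python
from h import *
i,p,d=load("wrist1")
o=get_obs(); M=R.from_quat(o["ee_rot"]).as_matrix()
for q in [(0,11,-42),(-13,11,-42),(-30,11,-42),(-45,11,-42),(-13,-11,-42),(-30,-11,-42),(0,11,0)]:
    print(q,proj(i,o["position"]+M@(np.array(q)/1000)).round(0))
cv2.imwrite("pics/fing.png",cv2.resize(p[220:330,100:260,::-1],None,fx=4,fy=4,interpolation=cv2.INTER_NEAREST))
```

```text
(0, 11, -42) [[193. 207.]]
(-13, 11, -42) [[188. 214.]]
(-30, 11, -42) [[181. 225.]]
(-45, 11, -42) [[174. 237.]]
(-13, -11, -42) [[191. 246.]]
(-30, -11, -42) [[184. 260.]]
(0, 11, 0) [[256. 207.]]
```

View pics/fing.png

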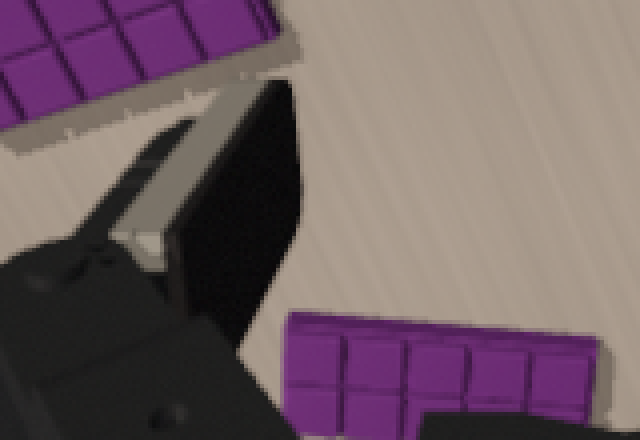

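Emit:
move_arm(
  motion="0 0 0 0; 0 0 0 0; 0 0 0 0; 0 0 0 0; 0 0 0 0; 0 0 0 0",
  grip=0.2,
  force=20,
)

```text
clock: 2.95
position: [0.5021, 0.2177, 0.22]
ee_rot: [0.12, 0.697, -0.12, 0.697]
ft_force: [0.4, 0.4, 0.5]
grip_width: 0.199
```

Run:
```python
from h import *
i,p,d=snap("wrist",2)
o=get_obs(); M=R.from_quat(o["ee_rot"]).as_matrix(); print(o["grip_width"])
cv2.imwrite("pics/fing2.png",cv2.resize(p[190:340,150:350,::-1],None,fx=4,fy=4,interpolation=cv2.INTER_NEAREST))
for v in range(195,260,5):
  for u in (225,230,235,238,241,244,247):
    e,r=rays(i,[u,v]); P=e+r[0]*d[v,u]
    if d[v,u]<.25: print(u,v,d[v,u].round(3),(M.T@(P-o["position"])*1000).round(1))
```

```text
0.19806054626107109
230 230 0.149 [-35.9  10.2 -13.9]
235 230 0.148 [-36.6  10.5 -11.1]
238 230 0.149 [-36.3  10.4  -9.6]
230 235 0.143 [-42.4  10.3 -13.3]
235 235 0.143 [-42.2  10.2 -10.7]
238 235 0.142 [-42.6  10.4  -9.2]
225 240 0.147 [-39.6   6.1 -16.3]
230 240 0.138 [-47.8  10.1 -12.8]
235 240 0.137 [-48.2  10.3 -10.3]
238 240 0.137 [-48.3  10.4  -8.8]
225 245 0.132 [-53.9  10.5 -14.7]
230 245 0.132 [-53.3  10.2 -12.3]
235 245 0.131 [-54.2  10.7  -9.9]
238 245 0.134 [-51.7   9.4  -8.6]
225 250 0.127 [-58.6  10.3 -14.2]
230 250 0.127 [-59.   10.5 -11.8]
235 250 0.128 [-58.   10.   -9.6]
238 250 0.135 [-51.5   6.6  -8.7]
225 255 0.123 [-63.2  10.3 -13.7]
230 255 0.123 [-62.9  10.2 -11.5]
235 255 0.122 [-63.6  10.5  -9.2]
238 255 0.135 [-52.5   4.4  -8.7]
```

View pics/fing2.png

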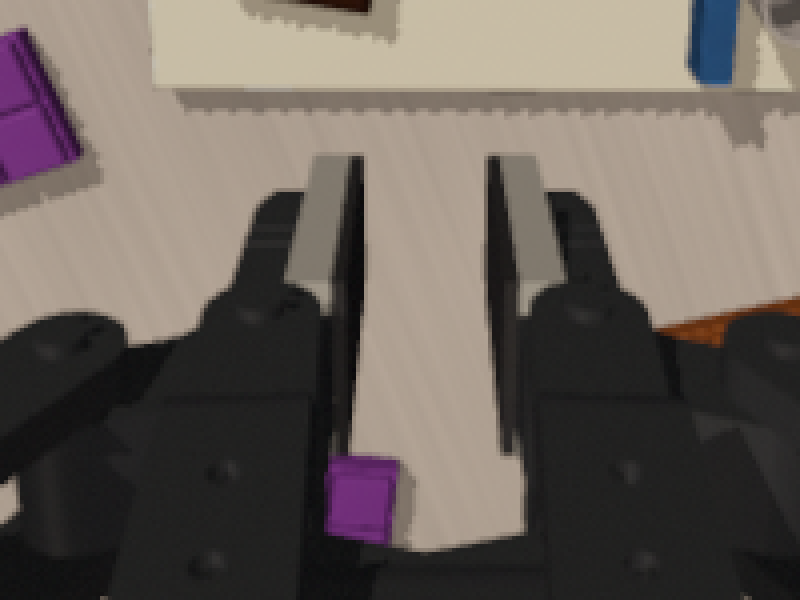

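Run:
```python
from h import *
i,p,d=snap("scene",2)
o=get_obs(); M=R.from_quat(o["ee_rot"]).as_matrix()
for q in [(0,0,0),(-33,0,0),(-19,0,0)]:
    print(q,proj(i,o["position"]+M@(np.array(q)/1000)).round(1))
u,v=proj(i,o["position"])[0].astype(int)
c=p[v-90:v+40,u-70:u+70,::-1].copy(); c=cv2.resize(c,None,fx=4,fy=4,interpolation=cv2.INTER_NEAREST)
cv2.circle(c,(280,360),4,(0,255,0),1); q=proj(i,o["position"]+M@[-.033,0,0])[0]; cv2.circle(c,(int((q[0]-u+70)*4),int((q[1]-v+90)*4)),4,(0,0,255),1)
cv2.imwrite("pics/scc.png",c); print(u,v)
```

```text
(0, 0, 0) [[299.6 191.4]]
(-33, 0, 0) [[301.1 178.9]]
(-19, 0, 0) [[300.4 184.3]]
299 191
```

View pics/scc.png

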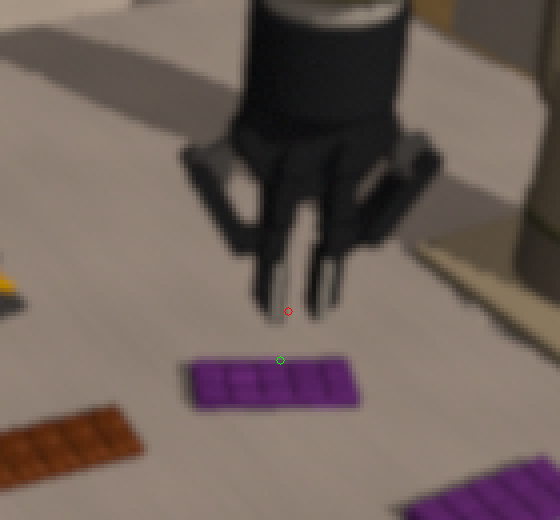

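Two cameras agree that the fingertips sit about 33 mm (shut) to 44 mm (open) behind the reported TCP. That disagrees with the text, so I'll use the measured tips and confirm by touching down carefully.

Emit:
move_arm(
  motion="-0.01 0.008 0 0.17; -0.02 0.016 0 0.34; -0.03 0.024 -0.02 0.51; -0.04 0.032 -0.05 0.68; -0.05 0.04 -0.08 0.85; -0.06 0.048 -0.11 1.02; -0.07 0.056 -0.14 1.19; -0.083 0.061 -0.17 1.36; -0.083 0.061 -0.19 1.53; -0.083 0.061 -0.2 1.571",
  grip=1,
)

```text
clock: 4.3
position: [0.4187, 0.2784, 0.0191]
ee_rot: [-0.408, 0.578, 0.409, 0.577]
ft_force: [-0.0, -0.1, 0.7]
grip_width: 1.004
```

Run:
```python
from h import *
i,p,d=snap("wrist",3);o=get_obs(); print(o["clock"],o["position"],o["joint_pos"].round(2),o["ft_force"],R.from_quat(o["ee_rot"]).as_matrix().round(3))
M=R.from_quat(o["ee_rot"]).as_matrix()
for s in(1,-1): print(proj(i,o["position"]+M@[-.044,11e-3*s,-.0425]),)
```

```text
4.35 [0.41863889 0.27811919 0.01851643] [ 0.25  0.49 -1.09  1.93  0.51  1.03  0.17] [-0.68018535  0.35829509 -1.76097985] [[-0.002 -0.943  0.334]
 [-0.     0.334  0.943]
 [-1.     0.002 -0.001]]
[[173.32261205 235.51485359]]
[[176.78722266 273.14899455]]
```

View pics/wrist3.png

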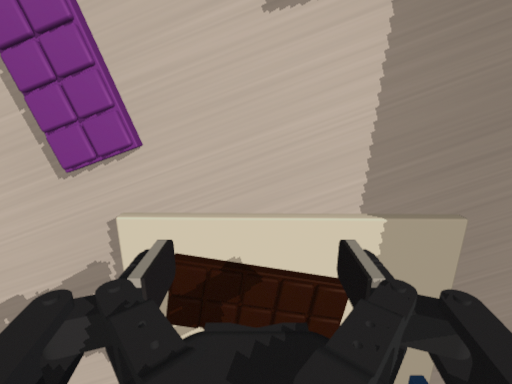

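Emit:
move_arm(
  motion="0 0 -0.01 0; 0 0 -0.02 0; 0 0 -0.03 0; 0 0 -0.035 0; 0 0 -0.035 0",
)

```text
clock: 4.97
position: [0.419, 0.2786, -0.0152]
ee_rot: [-0.408, 0.578, 0.408, 0.577]
ft_force: [0.1, 0.3, 0.2]
grip_width: 1.002
```

Emit:
move_arm(
  motion="0 0 -0.003 0; 0 0 -0.006 0; 0 0 -0.009 0; 0 0 -0.009 0",
)

```text
clock: 5.48
position: [0.419, 0.2785, -0.0242]
ee_rot: [-0.408, 0.578, 0.408, 0.577]
ft_force: [0.4, -0.4, 0.0]
grip_width: 0.998
```

Run:
```python
from h import *
i,p,d=snap("wrist",4);o=get_obs(); print(o["clock"],o["position"],o["ft_force"])
i,p,d=snap("scene",4)
cv2.imwrite("pics/scc4.png",cv2.resize(p[200:330,220:380,::-1],None,fx=4,fy=4,interpolation=cv2.INTER_CUBIC))
```

```text
5.525 [ 0.41912213  0.27858616 -0.02402592] [-0.26884409  0.39957035  0.64838715]
```

View pics/wrist4.png

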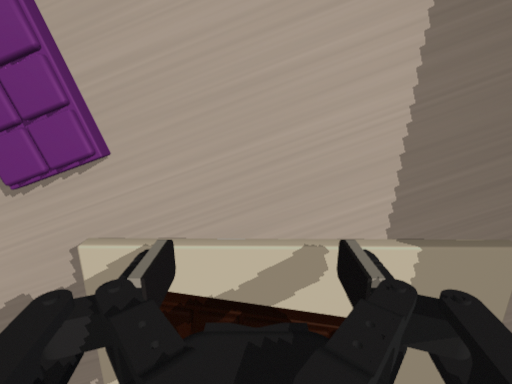

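View pics/scc4.png

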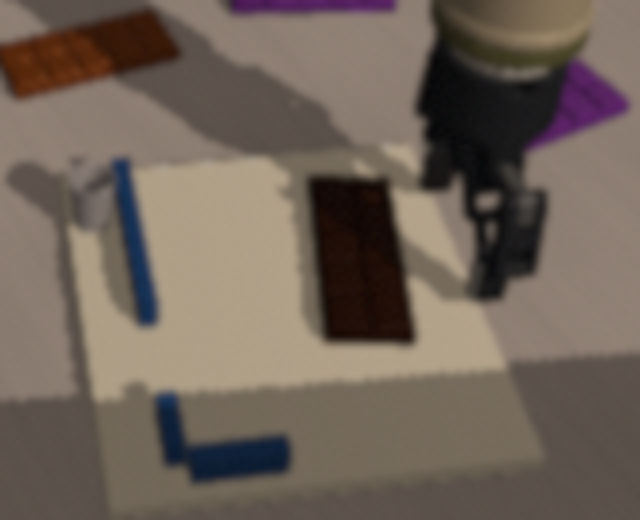

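Tips are confirmed clear of the board. I'll lower 4 mm more and push along board +x.

Emit:
move_arm(
  motion="0 0 -0.002 0; 0 0 -0.004 0; 0 0 -0.004 0; 0.0104 -0.0037 -0.004 0; 0.0170 -0.006 -0.004 0; 0.0235 -0.0084 -0.004 0; 0.03 -0.0107 -0.004 0; 0.0365 -0.013 -0.004 0; 0.043 -0.0153 -0.004 0; 0.043 -0.0153 -0.004 0",
)

```text
clock: 6.82
position: [0.4627, 0.2631, -0.028]
ee_rot: [-0.408, 0.578, 0.408, 0.578]
ft_force: [0.4, 0.0, -0.1]
grip_width: 1.001
```

Run:
```python
from h import *
o=get_obs(); print(o["clock"],o["position"],o["ft_force"])
i,p,d=snap("scene",5)
cv2.imwrite("pics/scc5.png",cv2.resize(p[200:330,220:380,::-1],None,fx=4,fy=4,interpolation=cv2.INTER_CUBIC))
```

```text
6.825 [ 0.46271448  0.26309361 -0.02798683] [ 0.36852457  0.0097452  -0.05098215]
```

View pics/scc5.png

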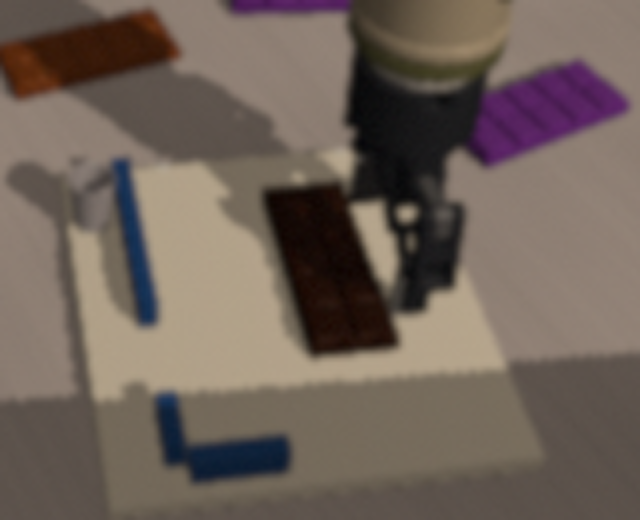

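Emit:
move_arm(
  motion="0.008 -0.0029 0 0; 0.016 -0.0057 0 0; 0.024 -0.0086 0 0; 0.032 -0.0114 0 0; 0.040 -0.0143 0 0; 0.048 -0.0171 0 0; 0.056 -0.02 0 0; 0.064 -0.0228 0 0; 0.0725 -0.0258 0 0; 0.0725 -0.0258 0 0",
)

```text
clock: 8.12
position: [0.5354, 0.237, -0.0281]
ee_rot: [-0.408, 0.578, 0.408, 0.578]
ft_force: [-0.1, -0.6, 0.3]
grip_width: 1.001
```

Run:
```python
from h import *
o=get_obs(); print(o["clock"],o["position"],o["ft_force"])
i,p,d=snap("scene",6)
cv2.imwrite("pics/scc6.png",cv2.resize(p[200:330,220:380,::-1],None,fx=4,fy=4,interpolation=cv2.INTER_CUBIC))
```

```text
8.125 [ 0.53542476  0.23703064 -0.02805752] [-0.1261314  -0.5853161   0.28124996]
```

View pics/scc6.png

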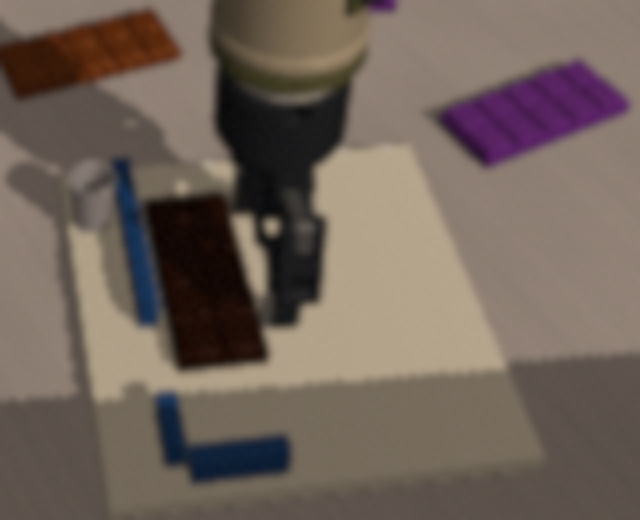

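Emit:
move_arm(
  motion="0.0019 -0.0007 0 0; 0.0028 -0.001 0 0; 0.0028 -0.001 0 0",
)

```text
clock: 8.55
position: [0.5374, 0.2366, -0.0279]
ee_rot: [-0.408, 0.577, 0.408, 0.578]
ft_force: [0.1, -0.9, -0.7]
grip_width: 1.0
```

Emit:
move_arm(
  motion="-0.0095 0.0034 0 0; -0.019 0.0067 0.02 0; -0.019 0.0067 0.06 0; -0.019 0.0067 0.11 -0.15; -0.025 -0.01 0.16 -0.33; -0.03 -0.03 0.2 -0.5; -0.04 -0.05 0.23 -0.68; -0.05 -0.06 0.23 -0.85; -0.06 -0.07 0.23 -1.02; -0.06 -0.07 0.23 -1.19",
)

```text
clock: 9.8
position: [0.4762, 0.1666, 0.2031]
ee_rot: [-0.013, 0.707, 0.012, 0.707]
ft_force: [0.7, 0.6, 0.5]
grip_width: 0.997
```

Emit:
move_arm(
  motion="0 0 0 -0.19; 0 0 0 -0.381; 0 0 0 -0.381",
)

```text
clock: 10.18
position: [0.4767, 0.1674, 0.2029]
ee_rot: [0.119, 0.697, -0.119, 0.697]
ft_force: [-0.4, -0.8, -0.5]
grip_width: 1.001
```

Run:
```python
from h import *
i,p,d=snap("wrist",7)
o=get_obs(); print(o["clock"],o["position"],o["ft_force"],o["joint_pos"].round(2))
```

```text
10.225 [0.47682741 0.16721249 0.20268807] [-0.38187613 -0.68607109  0.21704005] [ 0.43  0.16 -0.93  1.73  0.13  1.32 -0.86]
```

View pics/wrist7.png

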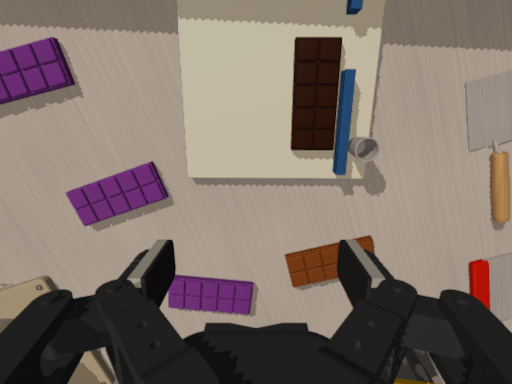

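```bash
cat >> h.py <<'E'
O=np.array([.538,.260]); A=np.radians(-19.6); bx=np.array([np.cos(A),np.sin(A)]); by=np.array([-np.sin(A),np.cos(A)])
def tob(P): P=np.asarray(P)[...,:2]-O; return np.stack([P@bx,P@by],-1)
def frb(x,y): return O+x*bx+y*by
def rep(i,p,roi):
    m=np.zeros(p.shape[:2],bool); m[roi[0]:roi[1],roi[2]:roi[3]]=1
    hsv=cv2.cvtColor(p,cv2.COLOR_RGB2HSV)
    c=quad((p.max(2)<75)&m&((p[:,:,2].astype(int)-p[:,:,0])<8)); c1,w,h,a=rect(i,c,.026); print("bar",c1,tob(c1),w,h,a)
    b=cv2.inRange(hsv,(100,120,30),(125,255,255)); n,l,s,ce=cv2.connectedComponentsWithStats(b)
    for k in range(1,n):
        if s[k,4]>60 and s[k,0]>280: r=rect(i,quad(l==k),.032); print("fence",s[k],tob(r[0]),r[1:])
E
python3 - <<'E'
from h import *
i,p,d=load("wrist7"); rep(i,p,(25,165,280,345))
print(tob([[.4768,.1672]]))
E
```

```text
bar [0.57298468 0.22761943] [ 0.04381969 -0.01876869] 125.36005401611328 52.864402770996094 70.51280975341797
fence [347   0  15  14 181] [0.07916581 0.07310408] (15.17014217376709, 12.241369247436523, -19.401901245117188)
fence [ 334   70   21  104 1301] [ 0.07887311 -0.05056376] (120.73080444335938, 15.396461486816406, 70.28260803222656)
[[-0.02652401 -0.10795257]]
```

Emit:
move_arm(
  motion="0.017 -0.006 -0.03 0; 0.033 -0.0118 -0.06 0; 0.05 -0.0177 -0.09 0; 0.0664 -0.0236 -0.12 0; 0.0664 -0.0236 -0.15 0; 0.0664 -0.0236 -0.18 0; 0.0664 -0.0236 -0.2 0; 0.0664 -0.0236 -0.21 0; 0.0664 -0.0236 -0.218 0; 0.0664 -0.0236 -0.2225 0",
  grip=0.2,
)

```text
clock: 11.48
position: [0.5444, 0.143, -0.0192]
ee_rot: [0.12, 0.697, -0.12, 0.697]
ft_force: [-19.6, -7.9, 52.0]
grip_width: 0.205
```

Run:
```python
from h import *
i,p,d=snap("wrist",8)
o=get_obs(); print(o["clock"],o["position"],tob(o["position"]),o["ft_force"])
```

```text
11.525 [ 0.54423521  0.14300385 -0.01888838] [ 0.04512046 -0.10812548] [-3.31205737 -1.45100827  8.05575587]
```

View pics/wrist8.png

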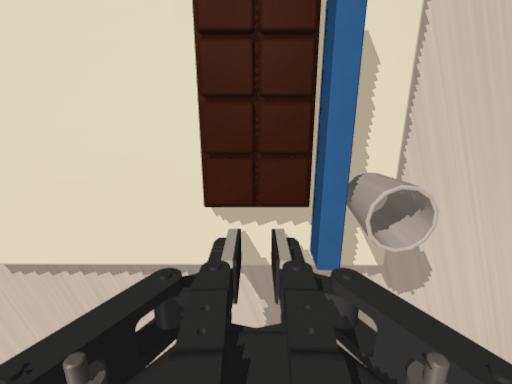

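The wrist force spiked to 52 N and then decayed to 8 N, so the tips probably touched the board. I'll raise 3 mm and check.

Emit:
move_arm(
  motion="0 0 0.003 0; 0 0 0.003 0",
)

```text
clock: 11.78
position: [0.5444, 0.1431, -0.0169]
ee_rot: [0.12, 0.696, -0.12, 0.697]
ft_force: [-0.8, -0.4, 0.2]
grip_width: 0.197
```

Run:
```python
from h import *
o=get_obs(); print(o["clock"],o["position"],tob(o["position"]),o["ft_force"],o["grip_width"])
i,p,d=load("wrist8"); M=R.from_quat(o["ee_rot"]).as_matrix()
for u,v in[(233,229),(236,230),(236,234),(279,230),(277,232),(282,234)]:
    e,r=rays(i,[u,v]); P=e+r[0]*d[v,u]; print(u,v,P.round(4))
i,p,d=snap("scene",9)
cv2.imwrite("pics/scc9.png",cv2.resize(p[180:310,200:360,::-1],None,fx=4,fy=4,interpolation=cv2.INTER_CUBIC))
```

```text
11.775 [ 0.54441121  0.14305137 -0.01685144] [ 0.04527033 -0.10802168] [-0.76710166 -0.4039404   0.16445425] 0.1971729724305204
233 229 [0.5358 0.1564 0.0145]
236 230 [0.5378 0.1564 0.0172]
236 234 [0.5381 0.1563 0.0224]
279 230 [0.5596 0.1489 0.0178]
277 232 [0.5584 0.149  0.0196]
282 234 [0.5606 0.1483 0.0222]
```

View pics/scc9.png

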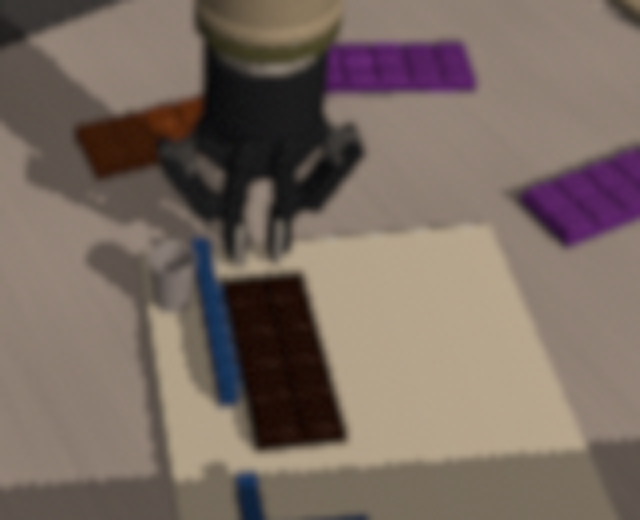

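Run:
```python
from h import *
i,p,d=load("wrist8")
for u,v in[(345,280),(360,290),(400,330),(380,305),(440,355),(460,380),(300,265),(320,330),(395,185),(430,200),(365,185),(400,240)]:
    e,r=rays(i,[u,v]); P=e+r[0]*d[v,u]; print(u,v,P.round(4),tob(P).round(4))
```

```text
345 280 [0.5794 0.1426 0.0646] [ 0.0783 -0.0967]
360 290 [0.5826 0.1414 0.0704] [ 0.0818 -0.0968]
400 330 [0.5876 0.138  0.0873] [ 0.0877 -0.0983]
380 305 [0.5861 0.1402 0.0783] [ 0.0855 -0.0968]
440 355 [0.5927 0.1381 0.0977] [ 0.0924 -0.0965]
460 380 [0.5945 0.1336 0.1016] [ 0.0956 -0.1002]
300 265 [0.5652 0.1497 0.0573] [ 0.0626 -0.0948]
320 330 [0.5657 0.1533 0.095 ] [ 0.0619 -0.0912]
395 185 [0.6111 0.1654 0.0476] [ 0.1005 -0.0646]
430 200 [0.6223 0.1553 0.0492] [ 0.1146 -0.0703]
365 185 [0.605  0.1627 0.0302] [ 0.0957 -0.0692]
400 240 [0.6098 0.1382 0.0434] [ 0.1085 -0.0907]
```

Clearances are fine: the linkage is at z≥65 mm and the cup top is at 50 mm. Pushing along board +y.

Emit:
move_arm(
  motion="0.0024 0.0066 0 0; 0.0047 0.0132 0 0; 0.0071 0.0198 0 0; 0.0094 0.0264 0 0; 0.0117 0.033 0 0; 0.0141 0.0396 0 0; 0.0164 0.0462 0 0; 0.0188 0.0528 0 0; 0.0208 0.0584 0 0; 0.0208 0.0584 0 0",
)

```text
clock: 13.08
position: [0.5647, 0.202, -0.0174]
ee_rot: [0.12, 0.697, -0.12, 0.697]
ft_force: [-0.1, 0.3, -0.0]
grip_width: 0.197
```

Run:
```python
from h import *
i,p,d=snap("wrist",10)
o=get_obs(); print(o["clock"],o["position"],tob(o["position"]),o["ft_force"])
```

```text
13.125 [ 0.56464769  0.20156604 -0.01747534] [ 0.04470542 -0.04610914] [0.78328765 0.03031348 0.09939989]
```

View pics/wrist10.png

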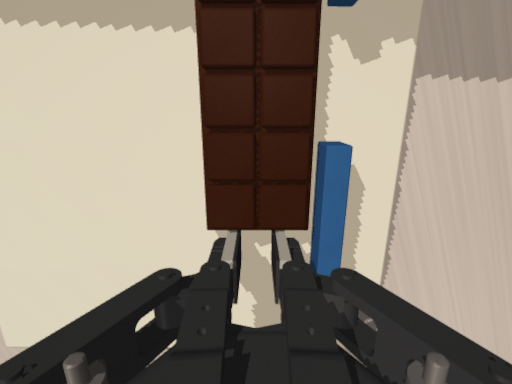

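Emit:
move_arm(
  motion="0.001 0.0028 0 0; 0.002 0.0056 0 0; 0.002 0.0056 0 0",
)

```text
clock: 13.5
position: [0.5667, 0.2072, -0.0174]
ee_rot: [0.12, 0.697, -0.12, 0.697]
ft_force: [0.5, -0.3, -0.4]
grip_width: 0.198
```

Emit:
move_arm(
  motion="0.0005 0.0014 0 0; 0.001 0.0028 0 0; 0.001 0.0028 0 0",
)

```text
clock: 13.88
position: [0.5677, 0.2099, -0.0174]
ee_rot: [0.12, 0.697, -0.12, 0.697]
ft_force: [0.3, 0.1, -0.2]
grip_width: 0.199
```

Run:
```python
from h import *
i,p,d=snap("wrist",11)
o=get_obs(); print(o["clock"],o["position"],tob(o["position"]),o["ft_force"])
i,p,d=snap("scene",11)
cv2.imwrite("pics/scc11.png",cv2.resize(p[200:330,220:380,::-1],None,fx=4,fy=4,interpolation=cv2.INTER_CUBIC))
```

```text
13.925 [ 0.56769409  0.20983373 -0.01743594] [ 0.04480189 -0.03729858] [ 0.26467656  0.21604647 -0.37829393]
```

View pics/scc11.png

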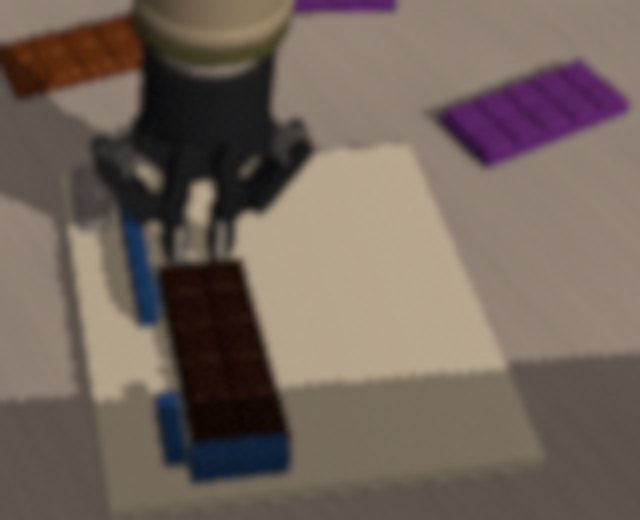

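Emit:
move_arm(
  motion="0.0003 0.0009 0 0; 0.0005 0.0014 0 0; 0.0005 0.0014 0 0",
)

```text
clock: 14.35
position: [0.5682, 0.2111, -0.0175]
ee_rot: [0.12, 0.697, -0.12, 0.697]
ft_force: [0.4, -0.1, 0.1]
grip_width: 0.201
```

Emit:
move_arm(
  motion="0.0003 0.0009 0 0; 0.0003 0.0009 0 0",
)

```text
clock: 14.6
position: [0.5685, 0.2122, -0.0175]
ee_rot: [0.12, 0.697, -0.12, 0.697]
ft_force: [-0.5, -0.1, 0.7]
grip_width: 0.202
```

Emit:
move_arm(
  motion="0.0003 0.0009 0 0; 0.0003 0.0009 0 0",
)

```text
clock: 14.85
position: [0.5688, 0.2131, -0.0175]
ee_rot: [0.12, 0.697, -0.12, 0.697]
ft_force: [0.1, 0.3, -0.8]
grip_width: 0.2
```

Emit:
move_arm(
  motion="0.0004 0.0011 0 0; 0.0004 0.0011 0 0",
)

```text
clock: 15.1
position: [0.5689, 0.2131, -0.0176]
ee_rot: [0.12, 0.697, -0.121, 0.697]
ft_force: [-3.0, -4.1, 2.4]
grip_width: 0.196
```

Emit:
move_arm(
  motion="0.0004 0.0011 0 0; 0.0004 0.0011 0 0",
)

```text
clock: 15.35
position: [0.5689, 0.213, -0.0177]
ee_rot: [0.119, 0.697, -0.122, 0.696]
ft_force: [-4.3, -8.2, 6.4]
grip_width: 0.194
```

Run:
```python
from h import *
i,p,d=snap("wrist",12)
o=get_obs(); print(o["clock"],o["position"],tob(o["position"]),o["ft_force"])
i,p,d=snap("scene",12)
cv2.imwrite("pics/scc12.png",cv2.resize(p[250:330,220:320,::-1],None,fx=7,fy=7,interpolation=cv2.INTER_CUBIC))
```

```text
15.4 [ 0.5689282   0.21298731 -0.01772986] [ 0.04490662 -0.03391374] [-4.60919448 -7.16993943  5.02800926]
```

View pics/scc12.png

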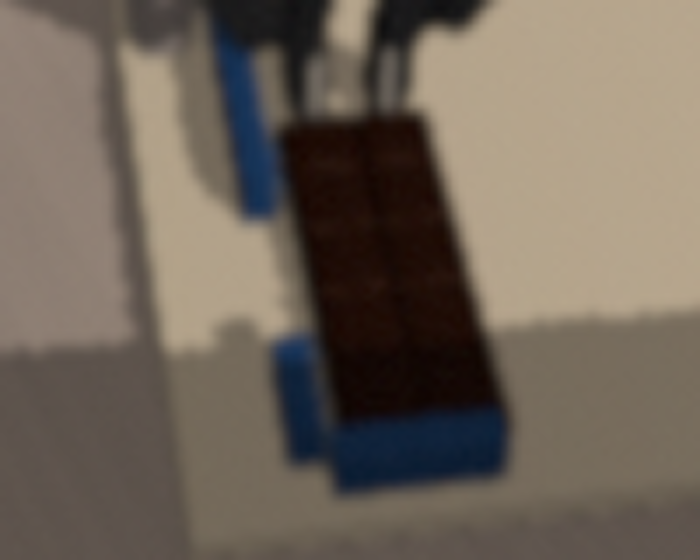

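View pics/wrist12.png

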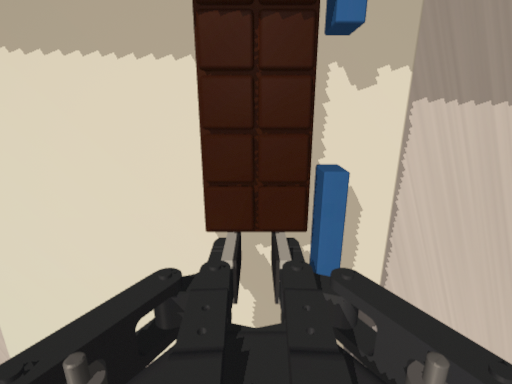

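Emit:
move_arm(
  motion="-0.002 -0.0057 0 0; -0.002 -0.0057 0.03 0; -0.002 -0.0057 0.06 0; -0.012 0.02 0.06 0; -0.022 0.055 0.06 0; -0.0313 0.0908 0.06 0; -0.0313 0.0908 0.045 0; -0.0313 0.0908 0.025 0; -0.0313 0.0908 0.01 0; -0.0313 0.0908 0.001 0",
)

```text
clock: 16.7
position: [0.5382, 0.3047, -0.0181]
ee_rot: [0.12, 0.697, -0.121, 0.696]
ft_force: [0.6, -0.3, -0.1]
grip_width: 0.208
```

Run:
```python
from h import *
i,p,d=snap("wrist",13)
o=get_obs(); print(o["clock"],o["position"],tob(o["position"]),o["ft_force"])
```

```text
16.75 [ 0.53793332  0.3047519  -0.01857382] [-0.01507491  0.04213649] [-0.89458002 -0.63092111 -0.22128382]
```

View pics/wrist13.png

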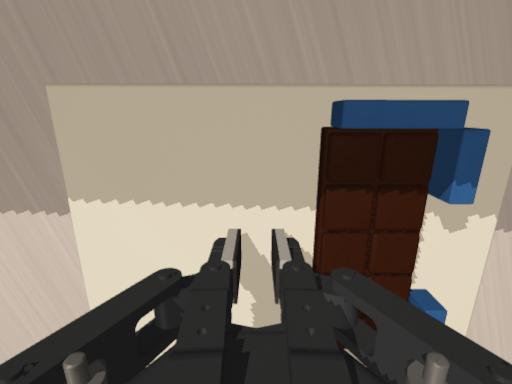

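Emit:
move_arm(
  motion="0.0028 -0.001 0 0; 0.0057 -0.002 0 0; 0.0085 -0.003 0 0; 0.0113 -0.004 0 0; 0.0113 -0.004 0 0",
)

```text
clock: 17.38
position: [0.5498, 0.3019, -0.0163]
ee_rot: [0.12, 0.697, -0.12, 0.697]
ft_force: [-0.2, -0.8, -0.6]
grip_width: 0.202
```

Emit:
move_arm(
  motion="0.0014 -0.0005 0 0; 0.0028 -0.001 0 0; 0.0028 -0.001 0 0",
)

```text
clock: 17.75
position: [0.5525, 0.3009, -0.0164]
ee_rot: [0.12, 0.697, -0.12, 0.697]
ft_force: [-0.2, 0.3, -0.3]
grip_width: 0.205
```

Run:
```python
from h import *
i,p,d=snap("wrist",14)
o=get_obs(); print(o["clock"],o["position"],tob(o["position"]),o["ft_force"])
cv2.imwrite("pics/w14.png",cv2.resize(p[80:330,200:500,::-1],None,fx=2.5,fy=2.4))
```

```text
17.8 [ 0.55244675  0.30087421 -0.01646371] [-0.00010165  0.04335204] [0.29045131 0.17432477 0.51549048]
```

View pics/w14.png

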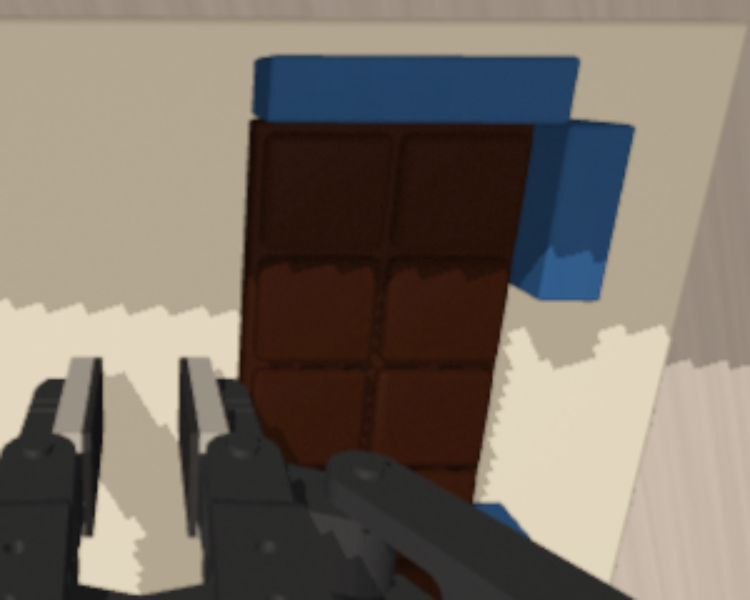

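Emit:
move_arm(
  motion="0.0009 -0.0003 0 0; 0.0019 -0.0007 0 0; 0.0019 -0.0007 0 0",
)

```text
clock: 18.18
position: [0.553, 0.3008, -0.0166]
ee_rot: [0.12, 0.698, -0.12, 0.696]
ft_force: [-5.5, 1.0, 2.4]
grip_width: 0.201
```

Emit:
move_arm(
  motion="0.0009 -0.0003 0 0; 0.0014 -0.0005 0 0; 0.0014 -0.0005 0 0",
)

```text
clock: 18.55
position: [0.5531, 0.3007, -0.0166]
ee_rot: [0.119, 0.698, -0.12, 0.696]
ft_force: [-10.9, 0.8, 5.3]
grip_width: 0.197
```

Run:
```python
from h import *
i,p,d=snap("wrist",15)
o=get_obs(); print(o["clock"],o["position"],tob(o["position"]),o["ft_force"])
cv2.imwrite("pics/w15.png",cv2.resize(p[80:330,200:500,::-1],None,fx=2.5,fy=2.4))
```

```text
18.6 [ 0.55310891  0.30069687 -0.01663493] [0.00058163 0.0434071 ] [-9.55085182  0.56636101  5.59047701]
```

View pics/w15.png

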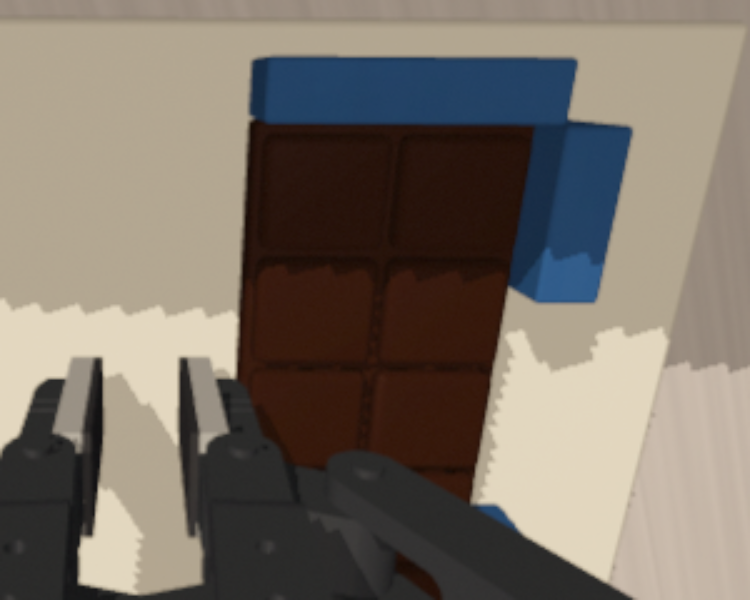

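Emit:
move_arm(
  motion="-0.0094 0.0034 0 0; -0.0094 0.0034 0.04 0; -0.0094 0.0034 0.08 0; 0 -0.03 0.12 0; 0.01 -0.06 0.16 0; 0.0156 -0.0905 0.17 0; 0.0156 -0.0905 0.17 0; 0.0156 -0.0905 0.17 0",
  grip=1,
)

```text
clock: 19.6
position: [0.5709, 0.2097, 0.1533]
ee_rot: [0.12, 0.697, -0.12, 0.697]
ft_force: [-0.6, 1.2, -0.7]
grip_width: 1.002
```

Run:
```python
from h import *
i,p,d=snap("wrist",16)
o=get_obs(); print(o["clock"],o["position"],tob(o["position"]),o["ft_force"])
cv2.imwrite("pics/w16.png",cv2.resize(p[0:250,130:430,::-1],None,fx=2.5,fy=2.4))
```

```text
19.65 [0.57064713 0.2101946  0.15309526] [ 0.04746277 -0.03596801] [-1.02068487  0.8935532  -0.48130883]
```

View pics/w16.png

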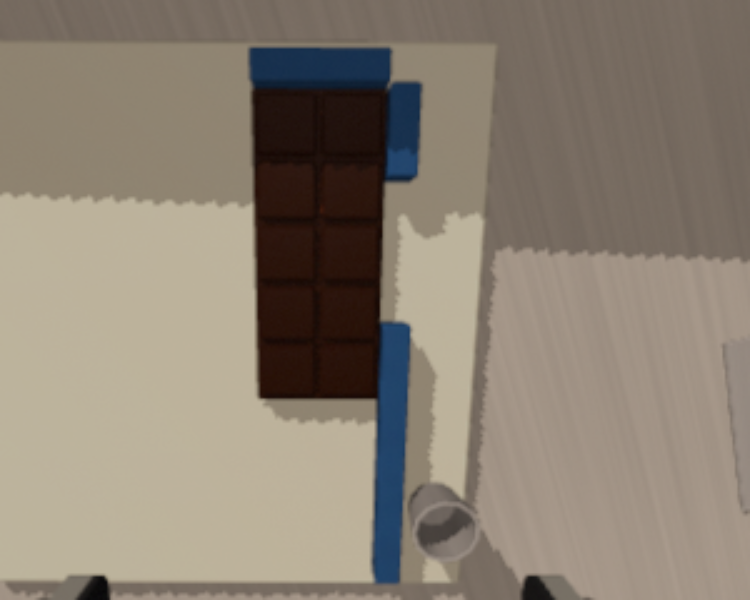

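The bar now sits flush against both fences. I'll measure it for the grasp.

Run:
```python
from h import *
i,p,d=load("wrist16"); rep(i,p,(30,175,225,290))
hsv=cv2.cvtColor(p,cv2.COLOR_RGB2HSV)
b=cv2.inRange(hsv,(100,120,30),(125,255,255)); n,l,s,ce=cv2.connectedComponentsWithStats(b)
for k in range(1,n):
    if s[k,4]>60: r=rect(i,quad(l==k),.032); print("fence",s[k],tob(r[0]),r[1:])
```

```text
bar [0.59806763 0.28274396] [0.04895766 0.04157589] 127.68116760253906 52.472503662109375 70.18450164794922
fence [284  35  14  40 504] [0.08117484 0.08786058] (34.39567565917969, 12.336958885192871, 70.00603485107422)
fence [230  20  56  17 906] [0.04932006 0.11083386] (52.053524017333984, 13.404708862304688, -19.539932250976562)
fence [284  35  14  40 504] [0.08117484 0.08786058] (34.39567565917969, 12.336958885192871, 70.00603485107422)
fence [ 280  135   14  108 1158] [ 0.08063389 -0.04990619] (123.17682647705078, 12.436962127685547, 70.23872375488281)
```

Emit:
move_arm(
  motion="0.009 0.024 0 0; 0.018 0.048 0 0; 0.027 0.0722 0 0; 0.027 0.0722 -0.03 0; 0.027 0.0722 -0.06 0; 0.027 0.0722 -0.09 0; 0.027 0.0722 -0.12 0; 0.027 0.0722 -0.14 0; 0.027 0.0722 -0.15 0; 0.027 0.0722 -0.15 0",
)

```text
clock: 20.9
position: [0.598, 0.2817, 0.0034]
ee_rot: [0.12, 0.697, -0.12, 0.697]
ft_force: [-0.3, -0.1, 0.4]
grip_width: 1.001
```

Run:
```python
from h import *
i,p,d=snap("wrist",17)
o=get_obs(); print(o["clock"],o["position"],tob(o["position"]),o["ft_force"])
i,p,d=snap("scene",17)
cv2.imwrite("pics/scc17.png",cv2.resize(p[200:330,220:380,::-1],None,fx=4,fy=4,interpolation=cv2.INTER_CUBIC))
```

```text
20.95 [0.59848434 0.28187549 0.00413876] [0.04964156 0.04089753] [-0.45544984  0.45471484 -0.10235856]
```

View pics/wrist17.png

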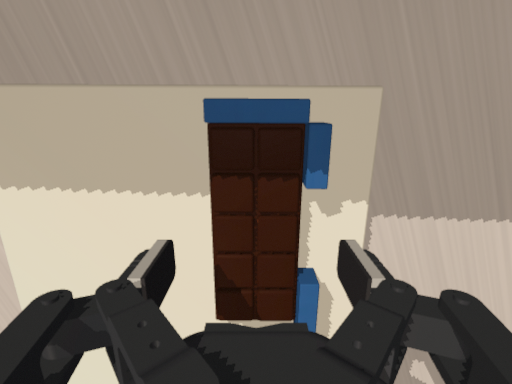

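View pics/scc17.png

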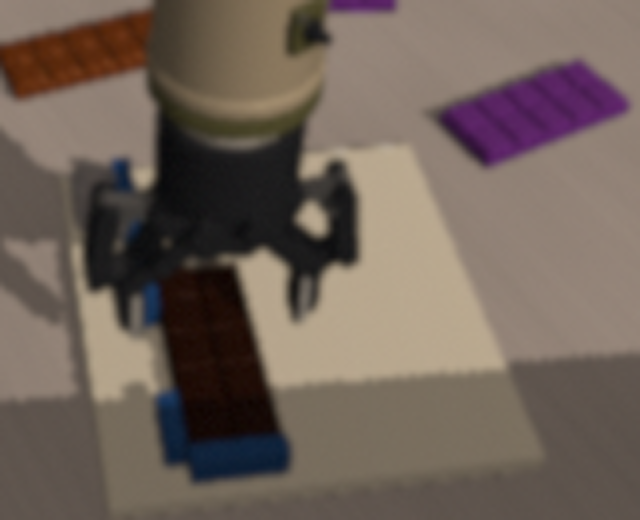

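Emit:
move_arm(
  motion="0 0 -0.006 0; 0 0 -0.012 0; 0 0 -0.018 0; 0 0 -0.021 0; 0 0 -0.0225 0; 0 0 -0.0225 0",
)

```text
clock: 21.75
position: [0.5983, 0.2814, -0.019]
ee_rot: [0.12, 0.697, -0.12, 0.697]
ft_force: [1.0, 0.8, -0.2]
grip_width: 1.003
```

Emit:
move_arm(
  motion="0 0 0 0; 0 0 0 0; 0 0 0 0; 0 0 0 0",
  grip=0.4,
  force=30,
)

```text
clock: 22.25
position: [0.5981, 0.2818, -0.0186]
ee_rot: [0.12, 0.697, -0.12, 0.697]
ft_force: [-3.6, 0.6, 4.9]
grip_width: 0.62
```

Run:
```python
from h import *
i,p,d=snap("wrist",18)
o=get_obs(); print(o["clock"],o["position"],tob(o["position"]),o["ft_force"],o["grip_width"])
```

```text
22.3 [ 0.59802139  0.28181059 -0.01863608] [0.0492272  0.04068109] [-3.20215549 -0.11396309  5.69990523] 0.619532134324888
```

View pics/wrist18.png

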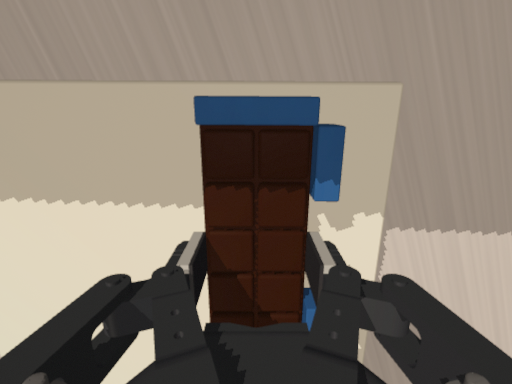

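The bar is gripped (opening 0.62 ≈ 53 mm). Lifting straight up.

Emit:
move_arm(
  motion="0 0 0.004 0; 0 0 0.012 0; 0 0 0.025 0; 0 0 0.04 0; 0 0 0.06 0; 0 0 0.08 0; 0 0 0.1 0; 0 0 0.12 0; 0 0 0.14 0; 0 0 0.16 0",
)

```text
clock: 23.55
position: [0.5982, 0.2814, 0.1424]
ee_rot: [0.12, 0.697, -0.12, 0.697]
ft_force: [-0.0, 0.3, -0.6]
grip_width: 0.623
```

Run:
```python
from h import *
i,p,d=snap("wrist",19)
o=get_obs(); print(o["clock"],o["position"],o["ft_force"],o["grip_width"])
i,p,d=snap("scene",19)
cv2.imwrite("pics/scc19.png",cv2.resize(p[120:330,140:380,::-1],None,fx=3,fy=2.8,interpolation=cv2.INTER_CUBIC))
```

```text
23.6 [0.59923144 0.28217875 0.14532945] [-0.30840346  1.14397429  1.97893301] 0.6223883834786682
```

View pics/wrist19.png

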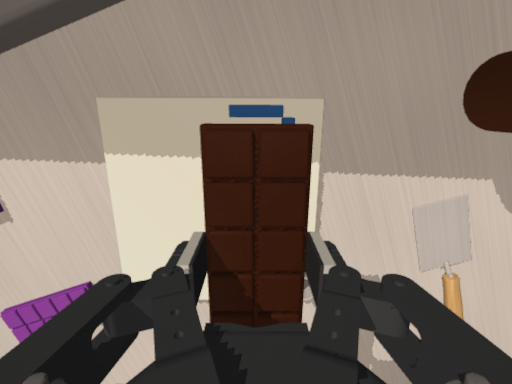

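View pics/scc19.png

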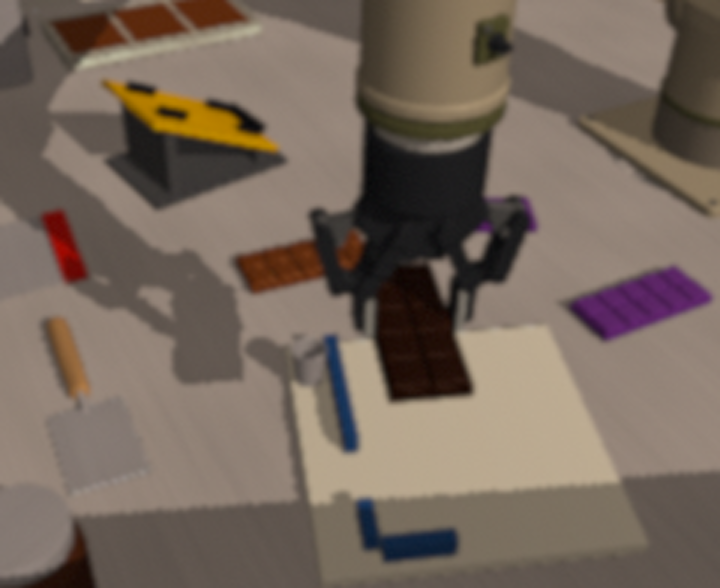

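Run:
```python
from h import *
i,p,d=load("top0")
hsv=cv2.cvtColor(p,cv2.COLOR_RGB2HSV)
b=cv2.inRange(hsv,(18,120,80),(35,255,255)); b[:, :295]=0; b[:,350:]=0
c=quad(b); h=cv2.convexHull(c.astype(np.float32))[:,0]
ap=cv2.approxPolyDP(h.reshape(-1,1,2).astype(np.float32),4,True)[:,0]; print(ap)
for q in ap:
    z=.1145 if q[1]<180 else .0295
    P=onz(i,q,z)[0]; u,v=q.astype(int); print(q,P.round(4))
cv2.imwrite("pics/bedtop.png",cv2.resize(p[145:220,290:360,::-1],None,fx=8,fy=8,interpolation=cv2.INTER_CUBIC))
```

```text
[[337. 155.]
 [341. 202.]
 [307. 207.]
 [303. 161.]]
[337. 155.] [ 0.6401 -0.2786  0.1145]
[341. 202.] [ 0.4955 -0.3032  0.0295]
[307. 207.] [ 0.4802 -0.1872  0.0295]
[303. 161.] [ 0.6219 -0.1676  0.1145]
```

View pics/bedtop.png

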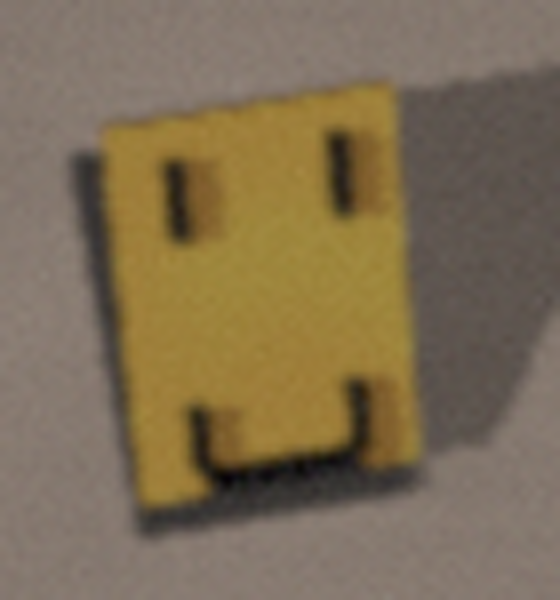

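Emit:
move_arm(
  motion="-0.006 -0.02 0 -0.03; -0.018 -0.058 0 -0.11; -0.031 -0.1 0.01 -0.2; -0.044 -0.142 0.02 -0.3; -0.057 -0.184 0.02 -0.4; -0.07 -0.226 0.02 -0.5; -0.083 -0.268 0.02 -0.6; -0.096 -0.31 0.02 -0.7; -0.109 -0.352 0.02 -0.8; -0.122 -0.394 0.02 -0.88",
)

```text
clock: 24.9
position: [0.4754, -0.1139, 0.1607]
ee_rot: [0.406, 0.579, -0.406, 0.579]
ft_force: [0.3, -0.4, -0.4]
grip_width: 0.623
```

Emit:
move_arm(
  motion="-0.013 -0.042 0 -0.08; -0.026 -0.084 0 -0.15; -0.036 -0.115 0 -0.185; -0.044 -0.141 0 -0.199; -0.044 -0.141 0 -0.199; -0.044 -0.141 0 -0.199",
)

```text
clock: 25.65
position: [0.4326, -0.2527, 0.1608]
ee_rot: [0.461, 0.537, -0.46, 0.536]
ft_force: [0.3, 0.9, -0.4]
grip_width: 0.619
```

Run:
```python
from h import *
i,p,d=snap("wrist",20)
o=get_obs(); print(o["clock"],o["position"],o["ft_force"],o["grip_width"],o["joint_pos"].round(2)); print(R.from_quat(o["ee_rot"]).as_matrix().round(3))
```

```text
25.7 [ 0.43267838 -0.25252097  0.16090152] [-0.2761775   0.00882469  0.09715347] 0.6238400754519946 [ 0.88  0.12 -0.47  1.81  0.06  1.22 -1.03]
[[-0.     0.988  0.152]
 [ 0.     0.152 -0.988]
 [-1.     0.    -0.   ]]
```

View pics/wrist20.png

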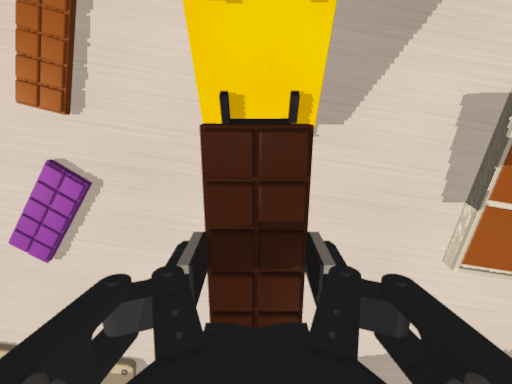

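Run:
```python
from h import *
i,p,d=load("wrist20")
hsv=cv2.cvtColor(p,cv2.COLOR_RGB2HSV)
y=cv2.inRange(hsv,(18,120,80),(35,255,255)); y[140:]=0
v,u=np.nonzero(cv2.erode(y,np.ones((3,3)))); e,r=rays(i,np.c_[u,v]); P=e+r*d[v,u][:,None]
c=P.mean(0); U,S,V=np.linalg.svd(P-c,full_matrices=False); n=V[2]*np.sign(V[2,2]); print("n",n,"tilt",np.degrees(np.arccos(n[2])),"resid",S[2]/np.sqrt(len(P)))
yaw=np.arctan2(-n[1],-n[0]); print("upslope yaw",np.degrees(yaw))
# refine: rays onto nominal plane (tilt measured): edges of yellow
def onplane(uv):
    e,r=rays(i,uv); t=((c-e)@n)/(r@n); return e+t[:,None]*r
L=[];Rr=[]
for row in range(5,118,4):
    cc=np.nonzero(y[row])[0]; L.append([cc[0]-.5,row]); Rr.append([cc[-1]+.5,row])
h=np.array([np.cos(yaw),np.sin(yaw),0]); side=np.array([-h[1],h[0],0])
for nm,E in(("L",L),("R",Rr)):
    Q=onplane(E); g=np.polyfit(Q[:,0],Q[:,1],1); print(nm,np.degrees(np.arctan(g[0])),Q[0],Q[-1])
QL,QR=onplane(L),onplane(Rr); mid=(QL+QR)/2; print("width",np.linalg.norm(QL-QR,axis=1)[[0,10,-1]]); print("mid",mid[0],mid[-1])
# black guides
k=(p.max(2)<60); k[:85]=0;k[123:]=0;k[:,:215]=0;k[:,305:]=0
for nm,s in(("left",slice(215,232)),("right",slice(287,303))):
    kk=np.zeros_like(k); kk[90:116,s]=k[90:116,s]; v,u=np.nonzero(kk); e,r=rays(i,np.c_[u,v]); G=e+r*d[v,u][:,None]; print(nm,len(G),G.mean(0),u.min(),u.max(),v.min(),v.max()); 
    for row in (95,105,112):
        c2=u[v==row]; print(row,c2.min(),c2.max(),d[row,c2.min():c2.max()+1].round(3))
```

```text
n [-0.60113876 -0.09692452  0.79324512] tilt 37.51018422952445 resid 0.014915991165049793
upslope yaw 9.159249501010786
L 6.643440375352916 [ 0.57188728 -0.17526254  0.09199578] [ 0.48912322 -0.18556777  0.02801616]
R 11.258747960888519 [ 0.58966489 -0.29040257  0.09139939] [ 0.50773808 -0.30714093  0.02726822]
width [0.1165059 0.1179806 0.1229923]
mid [ 0.58077609 -0.23283255  0.09169758] [ 0.49843065 -0.24635435  0.02764219]
left 182 [ 0.5061064  -0.21125654  0.05689906] 220 229 92 115
95 220 227 [0.261 0.259 0.259 0.259 0.259 0.261 0.259 0.261]
105 221 228 [0.265 0.266 0.265 0.265 0.264 0.264 0.264 0.271]
112 222 228 [0.271 0.27  0.271 0.271 0.271 0.271 0.271]
right 184 [ 0.51618251 -0.27683623  0.05715479] 289 298 92 115
95 291 298 [0.259 0.259 0.259 0.259 0.26  0.26  0.26  0.259]
105 290 297 [0.266 0.266 0.263 0.266 0.264 0.265 0.264 0.265]
112 290 296 [0.271 0.272 0.271 0.271 0.271 0.27  0.269]
```

Run:
```python
from h import *
i,p,d=load("wrist20")
a=np.radians(8.75);f=np.array([np.cos(a),np.sin(a)])
Q=onz(i,[(224.5,92),(294.5,92)],.061); print(Q, "C est",Q[:,:2].mean(0)+.041*f)
for uv in[(224,93),(295,93)]:
    e,r=rays(i,uv); print(e+r[0]*d[uv[1],uv[0]])
cv2.imwrite("pics/w20.png",cv2.resize(p[60:140,190:330,::-1],None,fx=5,fy=5,interpolation=cv2.INTER_NEAREST))
```

```text
[[ 0.51628666 -0.21069641  0.061     ]
 [ 0.52613883 -0.27504374  0.061     ]] C est [ 0.56173557 -0.23663302]
[ 0.51558004 -0.20969655  0.05552837]
[ 0.52575222 -0.27628788  0.05592116]
```

View pics/w20.png

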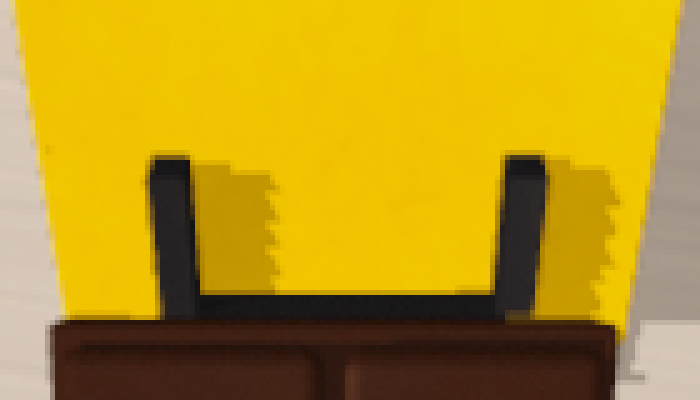

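Emit:
move_arm(
  motion="0.012 0.0015 0 0; 0.03 0.004 0 0; 0.05 0.0064 0 0; 0.07 0.009 0 0; 0.09 0.0115 -0.01 0; 0.106 0.0136 -0.025 0; 0.115 0.0147 -0.04 0; 0.1194 0.0153 -0.055 0; 0.1194 0.0153 -0.07 0; 0.1194 0.0153 -0.07 0",
  force=25,
)

```text
clock: 26.95
position: [0.5505, -0.2383, 0.0896]
ee_rot: [0.461, 0.537, -0.461, 0.535]
ft_force: [0.9, -0.1, -1.7]
grip_width: 0.626
```

Run:
```python
from h import *
i,p,d=snap("wrist",21)
o=get_obs(); print(o["clock"],o["position"],o["ft_force"],o["grip_width"])
i,p,d=snap("scene",21)
cv2.imwrite("pics/scc21.png",cv2.resize(p[80:210,140:300,::-1],None,fx=4.5,fy=4.5,interpolation=cv2.INTER_CUBIC))
```

```text
27.0 [ 0.55101575 -0.23844866  0.0906626 ] [ 0.09230575 -0.26329849  0.44064764] 0.6235805477018064
```

View pics/wrist21.png

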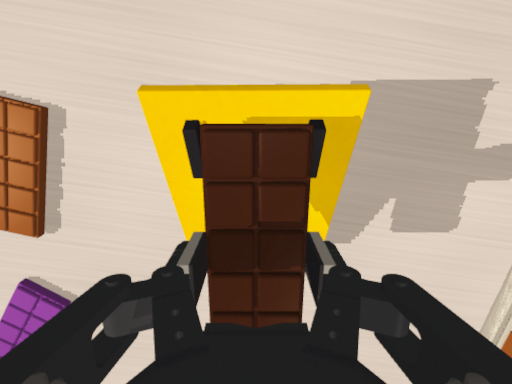

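View pics/scc21.png

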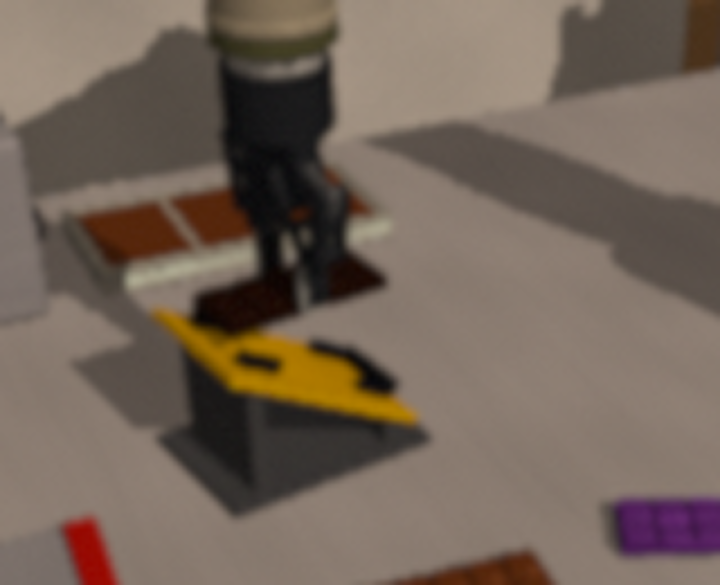

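Emit:
move_arm(
  motion="0.001 0.001 -0.005 0; 0.001 0.001 -0.01 0; 0.001 0.001 -0.014 0; 0.001 0.001 -0.018 0; 0.001 0.001 -0.022 0; 0.001 0.001 -0.026 0; 0.001 0.001 -0.026 0",
  force=20,
)

```text
clock: 27.92
position: [0.552, -0.2376, 0.0647]
ee_rot: [0.461, 0.536, -0.461, 0.536]
ft_force: [-3.8, -0.2, 1.7]
grip_width: 0.623
```

Run:
```python
from h import *
i,p,d=snap("wrist",22)
o=get_obs(); print(o["clock"],o["position"],o["ft_force"],o["grip_width"])
i,p,d=snap("scene",22)
cv2.imwrite("pics/scc22.png",cv2.resize(p[80:210,140:300,::-1],None,fx=4.5,fy=4.5,interpolation=cv2.INTER_CUBIC))
```

```text
27.975 [ 0.55214051 -0.23759239  0.06484625] [-3.2278674  -0.39208664  1.79080339] 0.6209072662867068
```

View pics/wrist22.png

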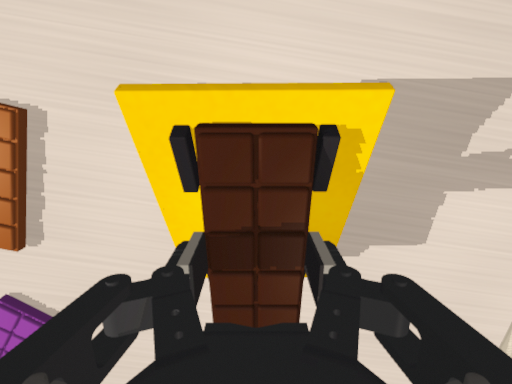

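View pics/scc22.png

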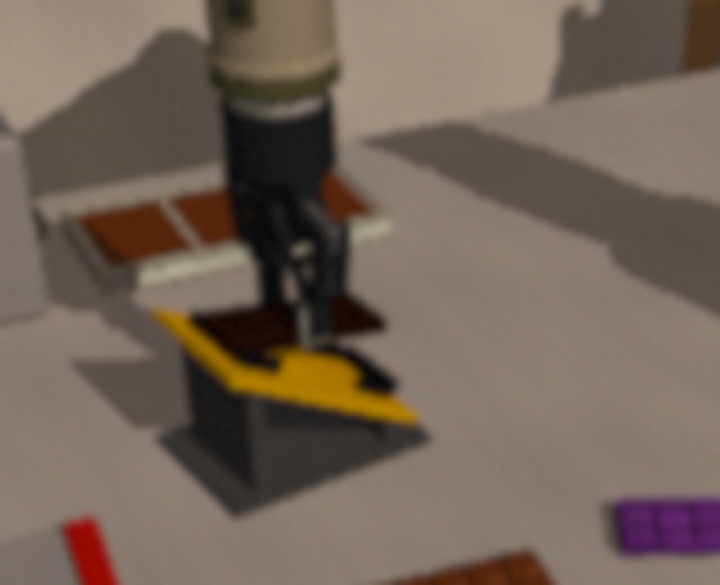

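The bar is centred between the upper guides and pivoting in the pads with small forces. I'll continue down.

Emit:
move_arm(
  motion="0 0 -0.004 0; 0 0 -0.008 0; 0 0 -0.012 0; 0 0 -0.016 0; 0 0 -0.016 0",
)

```text
clock: 28.65
position: [0.553, -0.2371, 0.0489]
ee_rot: [0.461, 0.536, -0.461, 0.536]
ft_force: [-0.4, -1.3, 3.2]
grip_width: 0.625
```

Emit:
move_arm(
  motion="0 0 -0.002 0; 0 0 -0.004 0; 0 0 -0.004 0",
)

```text
clock: 29.02
position: [0.5527, -0.2371, 0.045]
ee_rot: [0.461, 0.536, -0.461, 0.536]
ft_force: [-0.0, -0.1, 3.6]
grip_width: 0.623
```

Run:
```python
from h import *
i,p,d=snap("wrist",23)
o=get_obs(); print(o["clock"],o["position"],o["ft_force"],o["grip_width"])
i,p,d=snap("scene",23)
cv2.imwrite("pics/scc23.png",cv2.resize(p[80:210,140:300,::-1],None,fx=4.5,fy=4.5,interpolation=cv2.INTER_CUBIC))
```

```text
29.075 [ 0.55273457 -0.23712457  0.04503569] [-0.95736193  0.46428828  3.09138517] 0.6255409362426283
```

View pics/wrist23.png

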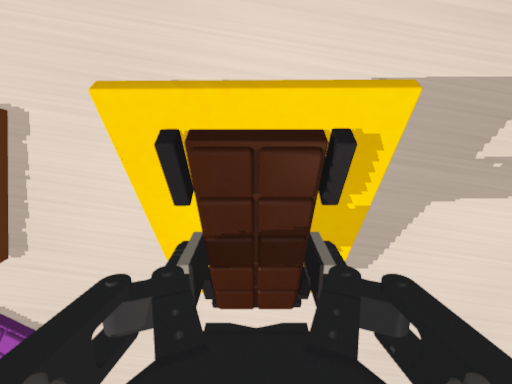

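View pics/scc23.png

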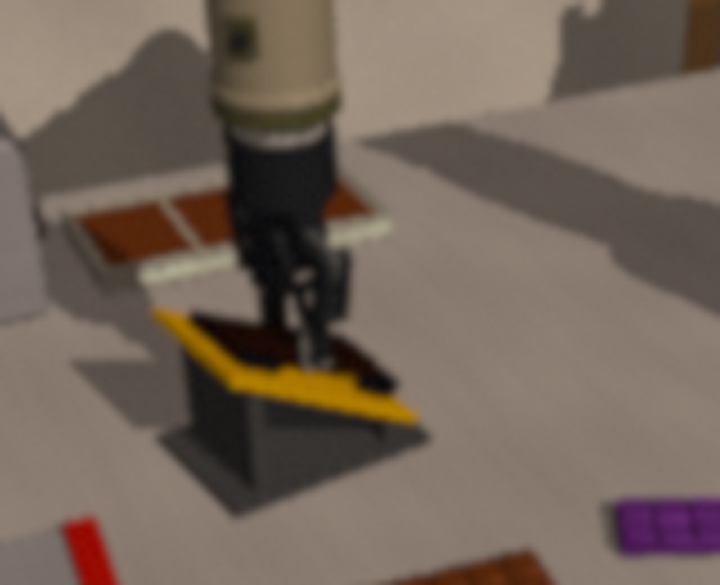

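Emit:
move_arm(
  motion="0 0 -0.0015 0; 0 0 -0.003 0; 0 0 -0.003 0",
)

```text
clock: 29.5
position: [0.5525, -0.2373, 0.0419]
ee_rot: [0.461, 0.536, -0.461, 0.536]
ft_force: [-0.3, -0.4, 3.0]
grip_width: 0.622
```

Emit:
move_arm(
  motion="0 0 -0.001 0; 0 0 -0.002 0; 0 0 -0.002 0",
)

```text
clock: 29.88
position: [0.5526, -0.2373, 0.0399]
ee_rot: [0.461, 0.536, -0.461, 0.536]
ft_force: [0.0, -0.1, 3.9]
grip_width: 0.623
```

Run:
```python
from h import *
i,p,d=snap("wrist",24)
o=get_obs(); print(o["clock"],o["position"],o["ft_force"],o["grip_width"])
# bar top plane from depth
m=(p.max(2)<75); m[:150]=0; m[228:]=0; m[:,:215]=0; m[:,300:]=0
v,u=np.nonzero(m); e,r=rays(i,np.c_[u,v]); P=e+r*d[v,u][:,None]; c=P.mean(0); S=np.linalg.svd(P-c,full_matrices=False); n=S[2][2]; n*=np.sign(n[2]); print(len(P),n,np.degrees(np.arccos(n[2])),S[1][2]/np.sqrt(len(P)))
```

```text
29.925 [ 0.55257894 -0.23731488  0.03995345] [-0.53828465 -0.03656165  4.01606329] 0.6220872155152064
6539 [-0.56156075 -0.08485395  0.8230731 ] 34.606383420078714 0.004216992156405953
```

View pics/wrist24.png

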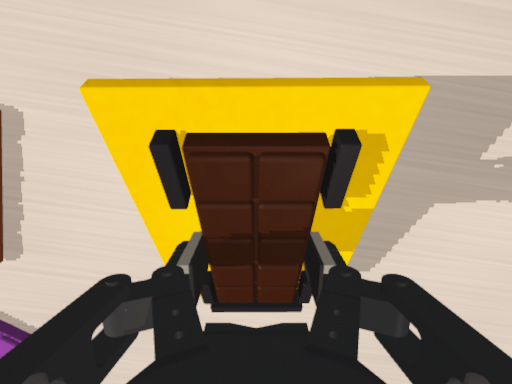

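Emit:
move_arm(
  motion="0 0 -0.001 0; 0 0 -0.001 0",
)

```text
clock: 30.18
position: [0.5527, -0.2373, 0.0393]
ee_rot: [0.461, 0.536, -0.461, 0.536]
ft_force: [-0.6, 0.1, 5.7]
grip_width: 0.622
```

Emit:
move_arm(
  motion="0 0 -0.001 0; 0 0 -0.001 0",
)

```text
clock: 30.42
position: [0.5527, -0.2374, 0.0392]
ee_rot: [0.461, 0.536, -0.461, 0.536]
ft_force: [-6.1, 1.9, 15.4]
grip_width: 0.624
```

Something solid is reached (15 N): either the bar is flat or the fingertips are on the plate. I'll back off 1 mm and open gradually.

Emit:
move_arm(
  motion="0 0 0.0015 0; 0 0 0.0015 0",
)

```text
clock: 30.68
position: [0.5526, -0.2374, 0.0395]
ee_rot: [0.461, 0.536, -0.461, 0.536]
ft_force: [0.0, -0.0, 3.7]
grip_width: 0.624
```

Emit:
move_arm(
  motion="0 0 0 0; 0 0 0 0; 0 0 0 0",
  grip=0.68,
)

```text
clock: 31.05
position: [0.5525, -0.2372, 0.0393]
ee_rot: [0.461, 0.536, -0.461, 0.536]
ft_force: [-0.2, -0.7, -0.9]
grip_width: 0.681
```

Run:
```python
from h import *
i,p,d=snap("wrist",25)
o=get_obs(); print(o["clock"],o["position"],o["ft_force"],o["grip_width"])
```

```text
31.1 [ 0.55253088 -0.23720057  0.03933483] [-0.43264612  0.74747901 -0.55905555] 0.6775363959844228
```

View pics/wrist25.png

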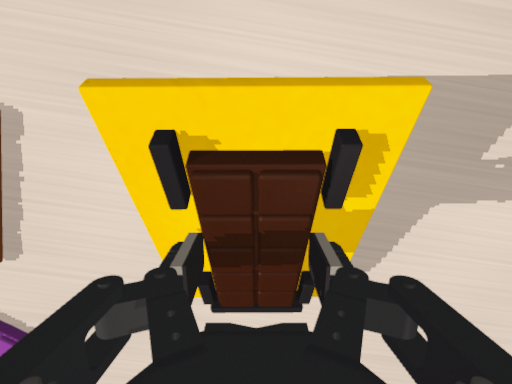

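The bar slid down to the lip when released. I'll open fully, retreat upward and inspect.

Emit:
move_arm(
  motion="0 0 0 0; 0 0 0 0; 0 0 0.005 0; 0 0 0.03 0; 0 0 0.06 0; -0.02 0 0.09 0; -0.05 -0.005 0.12 0; -0.08 -0.012 0.12 0; -0.08 -0.012 0.12 0",
  grip=0.9,
)

```text
clock: 32.22
position: [0.4712, -0.2507, 0.1604]
ee_rot: [0.461, 0.535, -0.462, 0.536]
ft_force: [0.5, 0.5, -0.4]
grip_width: 0.896
```

Run:
```python
from h import *
i,p,d=snap("wrist",26)
o=get_obs(); print(o["clock"],o["position"],o["ft_force"],o["grip_width"])
i,p,d=snap("scene",26)
cv2.imwrite("pics/scc26.png",cv2.resize(p[80:210,140:300,::-1],None,fx=4.5,fy=4.5,interpolation=cv2.INTER_CUBIC))
snap("top",26)
```

```text
32.275 [ 0.47231416 -0.24981898  0.16015449] [-0.10613025  0.2868452   0.15565911] 0.9016710131331851
```

View pics/wrist26.png

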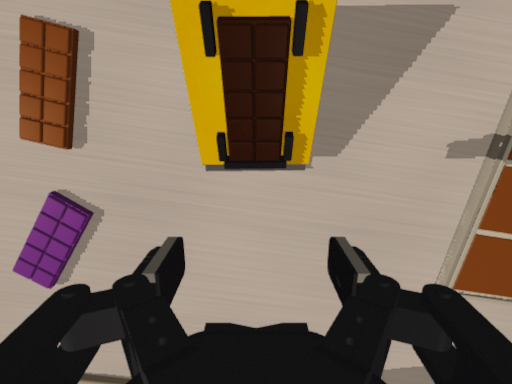

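View pics/scc26.png

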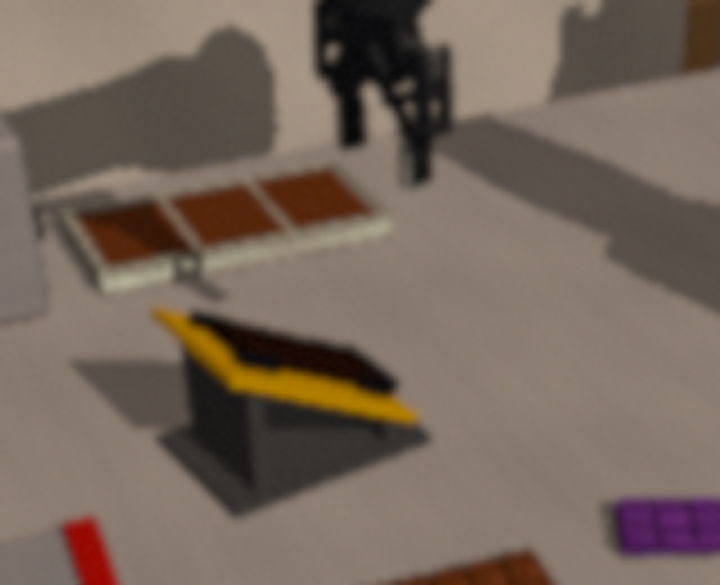

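Run:
```python
from h import *
i,p,d=load("wrist26")
def fit(u,v):
    e,r=rays(i,np.c_[u,v]); P=e+r*d[v,u][:,None]
    for _ in range(3):
        c=P.mean(0); n=np.linalg.svd(P-c,full_matrices=False)[2][2]; n*=np.sign(n[2]); s=np.abs((P-c)@n); P=P[s<np.percentile(s,90)]
    return c,n
v,u=np.mgrid[30:125,230:282].reshape(2,-1); c,n=fit(u,v); print("bar",n,np.degrees(np.arccos(n[2])))
hsv=cv2.cvtColor(p,cv2.COLOR_RGB2HSV); y=cv2.inRange(hsv,(18,120,80),(35,255,255)); y=cv2.erode(y,np.ones((5,5)));y[:, :150]=0;y[170:]=0
v,u=np.nonzero(y); c2,n2=fit(u,v); print("plate",n2,np.degrees(np.arccos(n2[2])),"bar top above plate",(c-c2)@n2,"angle",np.degrees(np.arccos(n@n2)))
cv2.imwrite("pics/w26.png",cv2.resize(p[0:180,160:350,::-1],None,fx=3.3,fy=3.3,interpolation=cv2.INTER_CUBIC))
f,pt,dt=load("top26");a,b,_=load("top0"); df=np.abs(pt.astype(int)-b).sum(2); 
for nm,(x0,x1,y0,y1) in dict(milk=(240,270,170,215),spat=(195,262,108,135),scr=(270,312,102,142),cup=(200,216,165,178)).items(): print(nm,df[y0:y1,x0:x1].mean())
```

```text
bar [ 0.13390678 -0.9909922   0.00185591] 89.89366430967323
plate [-0.49507906 -0.07835738  0.86530737] 30.082178783464883 bar top above plate 0.014393492604605361 angle 89.2572518240532
milk 9.546666666666667
spat 8.83029297954671
scr 8.675
cup 7.9423076923076925
```

View pics/w26.png

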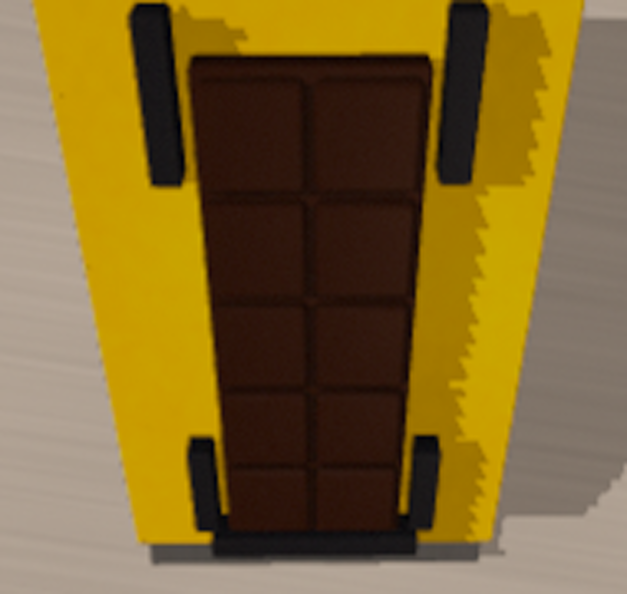

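View pics/top26.png

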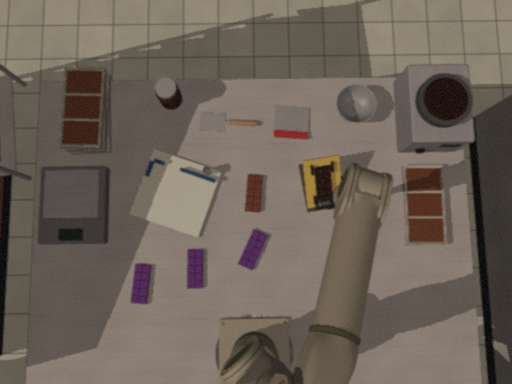

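Run:
```python
from h import *
i,p,d=load("wrist26")
v,u=np.mgrid[30:125:2,232:280:2].reshape(2,-1); k=d[v,u]>0; u,v=u[k],v[k]
e,r=rays(i,np.c_[u,v]); P=e+r*d[v,u][:,None]; g=np.linalg.lstsq(np.c_[P[:,:2],np.ones(len(P))],P[:,2],rcond=None)[0]
n=np.r_[-g[:2],1];n/=np.linalg.norm(n); m=np.array([-.4951,-.0784,.8653]); print(len(P),n,np.degrees(np.arccos(n[2])),"to plate",np.degrees(np.arccos(n@m/np.linalg.norm(m))),"rad tol .06=3.4deg")
```

```text
1147 [-0.49586752 -0.07689828  0.86498674] 30.118808895503506 to plate 0.09828023178378112 rad tol .06=3.4deg
```

The bar lies flat (0.1° off the plate, its top 14.4 mm above it). It is centred between the guides and against the lip, and the bystanders haven't moved. Handing in.

Run:
```python
from h import *
o=get_obs(); print(o["clock"],o["ft_force"],o["grip_width"]); print(hand_in())
```

```text
32.375 [-0.0479831  -0.91235086 -0.33455899] 0.8983340302767053
the job is handed in; nothing more can be done
None
```

I pushed the dark bar home into the fence corner, gripped it through the gap, lifted it straight up and laid it on the sloped stand. The job was handed in at 32 s of the 72 s allowed, with the gripper open and clear of everything.

**Final checks on the stand:**
- **Flatness:** the bar's top face is within 0.1° of the plate and 14.4 mm above it (14 mm expected).
- **Position:** from the wrist view it sits in the channel, about centred between the guides and against the lip. On release it slid the last few millimetres down to the lip.
- **Bystanders:** the milk bar, cup, spatula and scraper show no movement in the before and after top views.

**In the corner before the lift:** the wrist camera showed the bar flush with both fences and within about 0.2° of them. Contact forces of 8–11 N confirmed it was against each fence.

**What disagreed or went wrong:**
- **Fingertip position:** both cameras put the fingertips about 32–44 mm behind the reported tool point, depending on the opening. The description says the tool point is at the very end of the fingers. I worked from the measured tips.
- **Board touch:** while lowering before the end push, the fingertips touched the board. The wrist force briefly read 52 N, below its 120 N limit. I took this to be finger contact, so the 40 N limit on the arm and gripper body should not apply, but I could not confirm that.
- **Plate fit:** one fit of the bar's top face came out degenerate. I repeated it by least squares, and the 0.1° figure above is from that.

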